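Bed a crucible in a pipe-clay triangle and cover it

ROBOT

A 6-joint arm with a two-finger parallel gripper is mounted at the origin on the work surface. World frame = base frame: x ahead of the robot, y to its left, z up, the work surface at z = 0. Lengths are in mm, angles in rad, forces in N, time in s.
With the tool pointing down it reaches from about 350 to 875 mm from the base axis. Payload 4.2 kg.
Tool frame: the origin (TCP) lies midway between the tips of the shut fingers; the grasp point (between the pads) lies arm.grip_depth behind it (arm.grip_depth is the distance from the TCP to the grasp point, in mm); z points along the fingers, y is the direction in which the jaws open and shut (so a half turn about z gives the same grasp; the last joint's range is limited). The gripper opens to 85 mm and grips with 20 to 120 N. Pads are 22 mm wide; open, the fingers measure 114 mm over their backs; the gripper's body (76 mm by 85 mm) begins 54 mm behind the grasp point. The pads swing forward as they close: fully open they stand 13 mm farther back than shut.
Start: joints at [-0.993, 0.385, 0.008, 0, -1.194, -0.259], TCP at [195.907, -593.481, 231.312] pointing down, gripper open.
Joint ranges: [-3.14, 3.14], [-1.21, 2.06], [-1.07, 1.41], [-3.16, 2.05], [-2.99, -0.16], [-3.1, 3.1]. Speed limits (rad/s): [2.79, 2.79, 3.14, 3.14, 3.14, 3.14].

INTERFACE

Orientations are given as a unit quaternion [x, y, z, w].
In Python, from bench import arm gives the robot as it stands.
- The arm moves only by the tool play_rows, never from a script. Its argument "motion" is one flat list of numbers, 7 for each row, row after row: the opening in per cent of the stroke, from 0 (shut) to 100 (fully open), then the shift along the world's x, y, z in cm, then the turn, a rotation vector about the world's x, y, z in degrees. A call has 1 to 5 rows; each row is the pose to reach, as a shift and turn from the pose commanded when the call began; what a row does not reach only later rows make up. A row lasts 1/8 s, in which the tool goes at most 62.5 mm and 10.7 degrees, less where a joint would pass 70% of its speed; a pose out of reach is approached as far as the arm can. A call with a gripper value outside its range is refused whole. The fingers move at their own pace and stop on an object; the grip force is fixed at half the most. Time passes only in rows, so rows that repeat a pose let the fingers close. It gives the time, the measured TCP pose, the force and the opening at its end, in the units of the state.
- arm.read_state(): the state, without advancing time (a new reading comes with each control period).
- arm.get_image(name): name is "scene" or "top" or "wrist"; returns (picture, depth): 384x512x3 uint8, red, green, blue; 384x512 float32, mm along the optical axis (not along the pixel's ray), 0 where there is no reading.
- arm.camera_info(name): a dict with "fovy" (degrees; the focal length in pixels is half the picture's height over the tangent of half this angle, whatever the lens; pixels are square), "cx", "cy" (the principal point, pixels), "k1" (the pictures are not rectified: a ray, as slopes to the right and down, at radius r is drawn at 1 + k1 r^2 times it, then the intrinsics apply), "R" (3x3) and "t" (3): a world point X has camera coordinates R X + t. Camera axes: x right, y down, z forward; pixel columns grow to the right and rows downward; lengths in mm; the calibration is good to about 2 mm. A picture is of the moment at which its call begins: read the wrist's pose just before it. camera_info takes no time and is no camera call; for the wrist camera it gives the pose at the moment of the call.
- arm.job_done(): hands the job in, once; it reports no verdict.
Trained networks look in the newest picture that a camera, given by its name, has taken for a name from the list of things; names that differ only in an ending like _2 or _b are one class to them, and where a whole thing is asked for, a point or a joint stands for the part that bears it (a point fixed in the world has none). Each returns a list of dicts, best first, with "confidence" (0 to 1); they miss things now and then, are a little off and sometimes report something else, mostly with a low value. They report only what shows in the picture. A call takes as long as a camera call. They do not tell look-alikes from the thing itself.
- arm.outline_of(thing, camera): "mask" (384x512 bool, what is visible of it) and "extent" ([left, top, width, height] in pixels, round what is visible of it).
- arm.place_of(thing, camera): "uv" ([column, row] in pixels: a listed point, or the origin of a listed thing).
The state is a dict: "clock": time; "joints": joint angles; "joint_vel": joint speeds; "joint_efforts": joint torques, N m; "position": TCP position; "ee_rot": TCP orientation; "contact_force": force on the tool from outside, world axes, zero at the start; "wrist_torque": the same for the moment, N m; "gripper_width": finger opening in mm.
Only numpy, scipy, OpenCV 4.12 (cv2) and the standard library are available. Lean on these libraries where they do the work, as an engineer would, in place of code of your own. Each camera call takes 0.05 s, during which the arm holds its last target.

TASK

Take the larger porcelain crucible from the bench and bed it in the clay triangle on the tripod: feel for the middle and nudge it until it sits fully down and level, touching all three clay tubes, and let go of it. Then put its lid squarely on, covering it. Porcelain chips: set both down gently, without dropping or ramming them, and leave the other things on the bench where they are.

Things in the scene. Friction and masses are not known exactly. Their poses are not given: they have to be found in the camera images.
- crucible_mid (a point): the larger white porcelain crucible, upright on the bench, mouth up: 46 mm high, outside diameter 33 mm at its flat foot, widening straight to 52 mm at 32 mm above the foot, 54 mm at the rim; wall 3.3 mm; 50 to 95 g. The point is on its axis, half-way up, 23 mm above the foot; its z axis points out of the mouth. Grip it across the rim band.
- crucible_rim (a point): centre of the crucible's mouth, level with the rim, 46 mm above its foot; z out of the mouth. Home in the clay triangle, upright against all three tubes, the crucible's foot is 166 mm, its mid point 189 mm and its rim 212 mm above the bench. Left crooked, it stays crooked, held by friction; a few newtons down on the high side of its rim level it.
- lid_knob (a point): the crucible's white porcelain lid, lying knob up on the bench: a disc 58 mm across, under it a locating lip 38 mm across and 3 mm deep, on top a round knob 12 mm across and 10 mm high; 25 mm high in all, about 35 g. The point is the knob's centre, 20 mm above the lip's underside, 5 mm below the knob's top; z up. With the lid on, it is 17 mm above the crucible's rim.
- tripod: a fixed dark iron tripod: a flat ring, 130 mm inside and 150 mm outside diameter, its top 180 mm above the bench, on three legs that spread to 190 mm across. A burner, 136 mm high, stands under it. Origin on the bench under the ring's centre, z up.
- ring_centre (a point): centre of the tripod's ring, level with its top. Around it lies the clay triangle: three level buff tubes, 10 mm thick, 68 mm long, tops 186.5 mm above the bench, round a free circle 42.7 mm across. That circle's centre is up to 12 mm off this point in the tripod's x and in y, turned any way: not reported, so look or feel for it. It slides only if pushed sideways with over 3 N.
- small_crucible: a bystander: a smaller white porcelain crucible, 33 mm across the rim and 27 mm high, on the bench; origin under its foot. Leave it.
- tongs: a bystander: steel crucible tongs, 210 mm long, lying flat; origin at the rivet. Leave them.
- dish: a bystander: a white porcelain evaporating dish, 80 mm across, 32 mm high; origin under its foot. Leave it.
- beaker: a bystander: a glass beaker, 74 mm across, 94 mm high; origin under its base. Leave it.
Mind the look-alikes: they are no part of the job. What is shaped like the part that bears lid_knob but black, blue or pink is not meant.

How it is judged:
By the outcome, as a careful person would: the job done as asked, in the order asked, and still so for the second after the job is handed in, with the robot touching nothing.
It also fails if it takes over 72 s, if anything falls off the work surface, if the arm or the gripper's body presses on something with over 40 N, if the wrist force passes 120 N, or if a joint passes its speed limit or range.

## Working session

There is one attempt and no reset: what is moved stays moved. The work goes in short steps, Python scripts to look and compute and a tool call to move; the robot and the scene stay as the last step left them, time stands still between calls to the robot, and variables do not carry over. Pictures are saved under pics/ and viewed, and the job is handed in when it is done.

Besides the shell and the picture viewer there is one more tool, called after "Request:" as a command line: name --argument value ..., lists and objects as JSON in quotes. play_rows: Moves the arm, as the interface text tells. Its arguments: {"type":"object","properties":{"motion":{"type":"array","items":{"type":"number"}}},"required":["motion"]}

```bash
mkdir -p pics; ls; cat > h.py <<'E'
import numpy as np, cv2
from bench import arm
def snap(cam,fn):
    im,d=arm.get_image(cam); ci=arm.camera_info(cam)
    cv2.imwrite('pics/'+fn,cv2.resize(im[:,:,::-1],(768,576),interpolation=cv2.INTER_CUBIC)); np.savez('pics/'+fn[:-4]+'.npz',im=im,d=d,R=ci['R'],t=ci['t'])
    return im,d,ci
def ray(ci,uv):
    f=192/np.tan(np.radians(ci['fovy'])/2)
    p=(np.array(uv,float)-[ci['cx'],ci['cy']])/f
    q=p.copy()
    for _ in range(20): q=p/(1+ci['k1']*(q@q))
    return np.array([q[0],q[1],1.])
def atdepth(ci,uv,z):
    R=np.array(ci['R']);return R.T@(ray(ci,uv)*z-np.array(ci['t']))
def atz(ci,uv,Z):
    R=np.array(ci['R']);c=-R.T@np.array(ci['t']);w=R.T@ray(ci,uv)
    return c+w*(Z-c[2])/w[2]
def proj(ci,X):
    f=192/np.tan(np.radians(ci['fovy'])/2)
    c=np.array(ci['R'])@np.array(X,float)+np.array(ci['t']);q=c[:2]/c[2]
    return q*(1+ci['k1']*(q@q))*f+[ci['cx'],ci['cy']]
def cloud(ci,d):
    f=192/np.tan(np.radians(ci['fovy'])/2)
    v,u=np.mgrid[0:384,0:512]
    p=np.stack([(u-ci['cx'])/f,(v-ci['cy'])/f],-1);q=p.copy()
    for _ in range(20): q=p/(1+ci['k1']*(q**2).sum(-1,keepdims=True))
    c=np.concatenate([q,np.ones(q.shape[:2]+(1,))],-1)*d[...,None]
    return (c-np.array(ci['t']))@np.array(ci['R'])
E
python3 - <<'E'
from h import *
print(arm.grip_depth)
Z={'crucible_mid':23,'crucible_rim':46,'lid_knob':20,'tripod':0,'ring_centre':180,'small_crucible':0,'dish':0,'beaker':0,'tongs':3}
for c in['top','scene']:
    im,d,ci=snap(c,c+'0.png')
    print(c,ci['fovy'],ci['k1'],(-np.array(ci['R']).T@ci['t']).round())
    for n,z in Z.items():
        for r in arm.place_of(n,c)[:4]:
            print(n,round(r['confidence'],2),np.round(r['uv'],1),atz(ci,r['uv'],z).round(1))
print(arm.read_state())
E
```

```text
pics
18.700000000000003
top 47.12482548623191 -0.00870519096267688 [ 421.  -51. 1178.]
crucible_mid 0.62 [319.7 212.4] [ 509.1 -245.1   23. ]
crucible_rim 0.75 [322.3 212.2] [ 507.9 -248.    46. ]
crucible_rim 0.49 [222.8 137.1] [702.8  12.4  46. ]
lid_knob 0.62 [247.1 264.2] [372.8 -55.5  20. ]
lid_knob 0.56 [219.1 217.8] [492.2  19.4  20. ]
tripod 0.55 [150.8 190.1] [565.8 205.3   0. ]
ring_centre 0.8 [131.5 179.5] [567.5 210.9 180. ]
small_crucible 0.56 [289.4 175. ] [ 611.5 -167.5    0. ]
dish 0.78 [366.8 167.3] [ 635.5 -379.3    0. ]
tongs 0.93 [285.2 128.9] [ 739.  -155.8    3. ]
scene 46.21359175131693 -0.03799067815454337 [1140.  414.  750.]
crucible_mid 0.6 [210.9 172.3] [ 487.  -253.5   23. ]
crucible_mid 0.32 [170.  253.1] [ 748.4 -135.2   23. ]
crucible_rim 0.92 [208.7 168.2] [ 498.4 -248.4   46. ]
lid_knob 0.79 [299.2 177.2] [362.8 -59.3  20. ]
lid_knob 0.7 [237.1 216.9] [572.9 -93.5  20. ]
lid_knob 0.58 [296.8 215.3] [484.7  14.8  20. ]
lid_knob 0.51 [268.3 196.2] [470.3 -78.8  20. ]
tripod 0.95 [352.4 283.8] [567.5 208.4   0. ]
ring_centre 0.94 [363.9 220.4] [567.  206
[... 333 characters left out ...]
rray([-9.93386749e-01,  3.84636088e-01,  7.89142180e-03, -3.66299665e-06,
       -1.19402085e+00, -2.58595922e-01]), 'joint_vel': array([-7.73028689e-04, -2.28490353e-04,  5.44296836e-04,  1.83414979e-03,
       -1.88971078e-03,  5.59876795e-07]), 'joint_efforts': array([ 4.72042593e-04, -3.92095721e+01,  1.88620126e+01,  4.19084877e+00,
       -4.05214569e-04,  1.48062810e-06]), 'position': array([ 195.90789663, -593.46530516,  231.34678269]), 'ee_rot': array([-1.58731918e-01,  9.87321720e-01, -1.33883489e-05,  7.81030792e-06]), 'contact_force': array([-0.60407909, -0.31513314,  0.53288065]), 'wrist_torque': array([ 0.00163993, -0.02513172, -0.0205143 ]), 'gripper_width': 85.70180722622241}
```

View pics/top0.png

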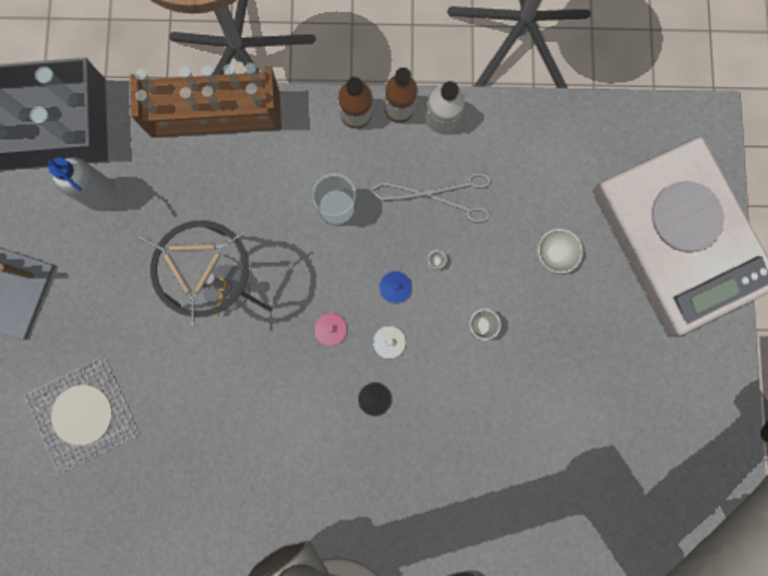

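View pics/scene0.png

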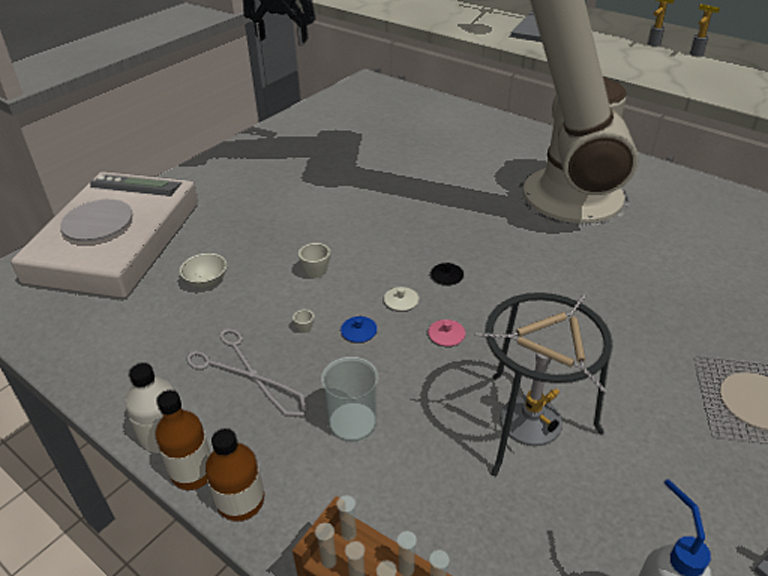

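The top view shows the crucible at (485,324), the white lid at (390,342), the blue, pink and black look-alike lids around it, and the triangle inside the ring around (192,265), all in 1.5x pixels. Next I'll measure these precisely.

```bash
cat > m.py <<'E'
from h import *
def tubes(cam,fn):
    D=np.load('pics/'+fn+'.npz');ci=dict(arm.camera_info(cam));ci['R']=D['R'];ci['t']=D['t']
    im=D['im'].astype(int);P=cloud(ci,D['d'])
    hsv=cv2.cvtColor(D['im'],cv2.COLOR_RGB2HSV)
    m=(hsv[...,0]>6)&(hsv[...,0]<22)&(hsv[...,1]>70)&(hsv[...,2]>120)
    m&=(abs(P[...,0]-567)<60)&(abs(P[...,1]-208)<60)&(P[...,2]>165)&(P[...,2]<200)
    n,l=cv2.connectedComponents(m.astype(np.uint8),connectivity=4)
    out=[]
    for i in range(1,n):
        k=l==i
        if k.sum()<30: continue
        Q=P[k];c=Q.mean(0)
        # pixel-based line, back projected at z=184.5
        v,u=np.where(k);X=np.array([atz(ci,(a,b),184.5)[:2] for a,b in zip(u,v)])
        mu=X.mean(0);w,V=np.linalg.eigh(np.cov(X.T))
        print(cam,k.sum(),'meanpix',mu.round(1),'dir',np.degrees(np.arctan2(V[1,1],V[0,1])).round(1),'len',np.sqrt(12*w[1]).round(1),'wid',np.sqrt(12*w[0]).round(1),'depth mean',c.round(1))
        out.append((mu,V[:,0]))
    if len(out)==3:
        # equidistant centre: n.(c-mu)=r
        g=np.mean([o[0] for o in out],0);A=[];b=[]
        for mu,nn in out:
            if nn@(mu-g)<0: nn=-nn
            A.append([*nn,1]);b.append(nn@mu)
        s=np.linalg.solve(A,b);print('centre',s.round(1),'(r expect 26.35)')
E
python3 - <<'E'
from m import *
for c in['top','scene']:
    D=np.load(f'pics/{c}0.npz');ci=arm.camera_info(c);P=cloud(ci,D['d'])
    tubes(c,c+'0')
    for nm,xy in [('cruc',(508,-247)),('lid',(470,-79))]:
        k=(np.hypot(P[...,0]-xy[0],P[...,1]-xy[1])<45)&(P[...,2]>4.5)&(P[...,2]<60)
        Q=P[k];print(c,nm,len(Q),Q.min(0).round(1),Q.max(0).round(1))
        if nm=='cruc':
            T=Q[Q[:,2]>42]
        else: T=Q[(Q[:,2]>5)&(Q[:,2]<12)]
        (a,b),r=cv2.minEnclosingCircle(T[:,:2].astype(np.float32));print(' enclosing',round(a,1),round(b,1),round(2*r,1))
        if nm=='lid':
            T=Q[Q[:,2]>16];print(' knob',T.mean(0).round(1),len(T))
        for o in arm.outline_of('crucible_mid' if nm=='cruc' else 'lid_knob',c):
            print('  mask',o['extent'],round(o['confidence'],2))
    k=(np.hypot(P[...,0]-567,P[...,1]-208)<85)&(abs(P[...,2]-180)<6)&(np.hypot(P[...,0]-567,P[...,1]-208)>55)
    Q=P[k]
    (a,b),r=cv2.minEnclosingCircle(Q[:,:2].astype(np.float32));print('ring',a,b,2*r)
E
```

```text
top cruc 317 [ 463.5 -291.8    4.6] [ 538.2 -208.8   49.2]
 enclosing 497.9 -249.8 53.7
  mask [311.9, 207.9, 22.5, 18.8] 0.76
top lid 327 [ 440.7 -115.3    4.5] [499.3 -43.8  28.3]
 enclosing 466.3 -78.2 75.3
 knob [467.1 -86.9  25.6] 16
  mask [238.6, 252.3, 22.0, 24.4] 0.83
  mask [254.4, 181.1, 20.1, 22.0] 0.8
  mask [207.7, 211.3, 23.8, 19.8] 0.68
  mask [251.0, 216.3, 18.4, 23.8] 0.63
ring 567.4766845703125 208.33486938476562 167.1136932373047
scene 129 meanpix [561.9 197.5] dir 153.1 len 68.1 wid 9.1 depth mean [562.7 197.9 185.3]
scene 101 meanpix [559.6 243.1] dir -147.1 len 67.7 wid 6.6 depth mean [560.9 243.4 185.7]
scene 121 meanpix [600.2 223. ] dir 92.8 len 67.3 wid 7.5 depth mean [601.2 223.3 185.6]
centre [573.9 221.   26.3] (r expect 26.35)
scene cruc 384 [ 471.7 -277.4    4.9] [ 525.  -222.2   49.8]
 enclosing 497.7 -248.8 57.3
  mask [198.8, 159.8, 20.8, 24.7] 0.71
scene lid 267 [ 437.7 -114.7    4.5] [496.8 -57.7  27.5]
 enclosing 466.9 -86.0 60.0
 knob [468.6 -84.4  23. ] 23
  mask [258.9, 194.4, 16.7, 10.3] 0.85
  mask [284.9, 211.8, 26.5, 18.9] 0.81
  mask [227.0, 211.9, 25.9, 14.3] 0.65
  mask [284.6, 174.2, 25.6, 14.3] 0.64
ring 566.8629760742188 207.63983154296875 169.49224853515625
```

The crucible is at about (498,-249), the lid at (467,-86) and the triangle's centre at about (574,221). The fitted inradius of 26.3 mm matches the expected value. I'll move over the crucible and check with the wrist camera.

Request:
play_rows --motion '[100, 4, 4.6, 0, 0, 0, 0, 100, 8, 9.2, 0, 0, 0, 0, 100, 12, 13.8, 0, 0, 0, 0, 100, 16, 18.4, 0, 0, 0, 0, 100, 20, 23, 0, 0, 0, 0]'

```text
clock: 1.82
position: [397.1, -361.9, 231.7]
ee_rot: [-0.159, 0.987, -0.0, 0.0]
contact_force: [0.7, -0.4, 0.7]
gripper_width: 85.6
```

Request:
play_rows --motion '[100, 4, 4.6, -2, 0, 0, 0, 100, 8, 9.2, -4, 0, 0, 0, 100, 10.2, 11.5, -5, 0, 0, 0, 100, 10.2, 11.5, -6, 0, 0, 0, 100, 10.2, 11.5, -6, 0, 0, 0]'

```text
clock: 2.45
position: [497.0, -248.5, 170.5]
ee_rot: [-0.159, 0.987, 0.0, -0.001]
contact_force: [-0.6, -0.5, 0.5]
gripper_width: 85.2
```

```bash
python3 - <<'E'
from m import *
s=arm.read_state();print(s['clock'],s['position'].round(1),s['ee_rot'].round(3),s['contact_force'].round(2),s['gripper_width'])
im,d,ci=snap('wrist','w1.png');P=cloud(ci,d)
print(ci['fovy'],(-np.array(ci['R']).T@ci['t']).round(1))
for r in arm.place_of('crucible_rim','wrist'): print(r['confidence'],r['uv'],atz(ci,r['uv'],46).round(1))
k=(np.hypot(P[...,0]-498,P[...,1]+249)<40)&(P[...,2]>43)&(P[...,2]<52)
Q=P[k];print(len(Q),Q.mean(0),Q.min(0),Q.max(0));print(cv2.minEnclosingCircle(Q[:,:2].astype(np.float32)))
D=np.load('pics/top0.npz');h=cv2.cvtColor(D['im'],cv2.COLOR_RGB2HSV);print(h[165,120:145].tolist()[:12])
E
```

```text
2.45 [ 497.  -248.5  170.5] [-0.159  0.987  0.    -0.001] [-0.59 -0.52  0.46] 85.22803251589899
70.08107820507529 [ 422.1 -275.1  314.8]
0.97 [256.4, 185.8] [ 499.5 -251.4   46. ]
575 [ 499.20206955 -249.3800779    47.16051039] [ 471.42581283 -276.51414815   43.02927723] [ 524.97303977 -223.31942447   49.99341289]
((498.4429016113281, -250.08889770507812), 27.05270004272461)
[[18, 63, 178], [18, 60, 178], [16, 64, 176], [16, 63, 175], [17, 63, 173], [18, 64, 174], [17, 65, 173], [17, 64, 171], [17, 65, 170], [16, 65, 170], [17, 63, 169], [17, 64, 167]]
```

View pics/w1.png

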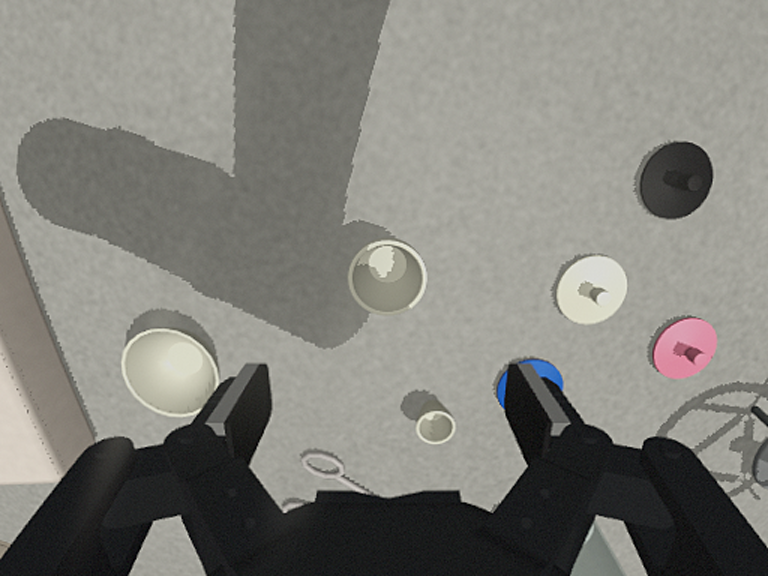

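The wrist view shows the crucible's rim at (387,277) in 1.5x pixels, with its axis at about (498.7,-250). I'll descend to TCP z≈20.

Request:
play_rows --motion '[100, 0.17, -0.15, -4, 0, 0, 0, 100, 0.17, -0.15, -9, 0, 0, 0, 100, 0.17, -0.15, -13, 0, 0, 0, 100, 0.17, -0.15, -15, 0, 0, 0, 100, 0.17, -0.15, -15, 0, 0, 0]'

```text
clock: 3.18
position: [498.3, -250.8, 20.4]
ee_rot: [-0.158, 0.987, 0.0, -0.001]
contact_force: [-0.8, 1.3, -0.0]
gripper_width: 85.6
```

Request:
play_rows --motion '[62, 0, 0, 0, 0, 0, 0, 55, 0, 0, 0, 0, 0, 0, 50, 0, 0, 0, 0, 0, 0, 45, 0, 0, 0, 0, 0, 0, 40, 0, 0, 0, 0, 0, 0]'

```text
clock: 3.8
position: [500.6, -250.1, 23.3]
ee_rot: [-0.159, 0.987, -0.001, 0.001]
contact_force: [-0.2, 1.0, 5.3]
gripper_width: 51.2
```

```bash
python3 - <<'E'
from m import *
s=arm.read_state();print(s['clock'],s['position'].round(1),s['ee_rot'].round(3),s['contact_force'].round(2),s['gripper_width'])
im,d,ci=snap('wrist','w2.png')
E
```

```text
3.8 [ 500.6 -250.1   23.3] [-0.159  0.987 -0.001  0.001] [-0.22  1.03  5.27] 51.221582863385585
```

View pics/w2.png

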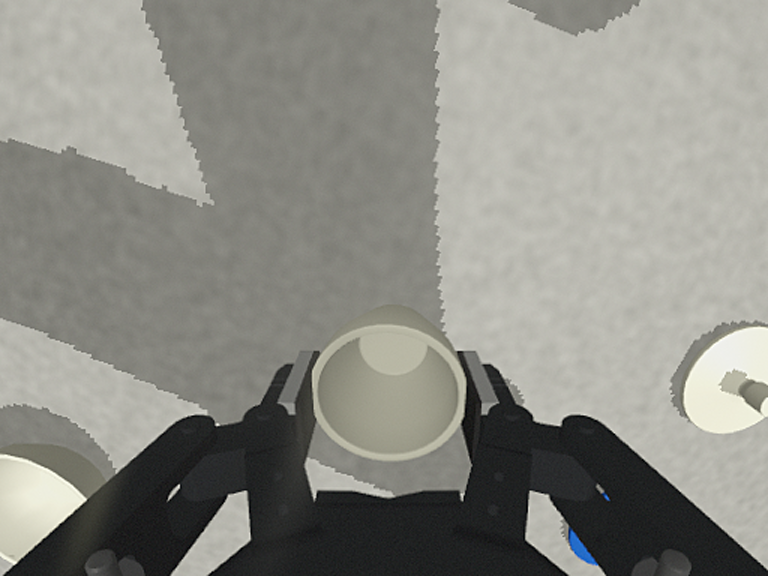

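The crucible is centred between the pads at (389,393). I'll let the grip settle, then lift.

Request:
play_rows --motion '[30, 0, 0, 0, 0, 0, 0, 30, 0, 0, 0, 0, 0, 0, 30, 0, 0, 1, 0, 0, 0, 30, 0, 0, 2, 0, 0, 0, 30, 0, 0, 3, 0, 0, 0]'

```text
clock: 4.47
position: [499.8, -250.0, 52.3]
ee_rot: [-0.159, 0.987, -0.0, 0.0]
contact_force: [0.6, -1.5, -0.5]
gripper_width: 50.8
```

Request:
play_rows --motion '[30, 0, 0, 4, 0, 0, 0, 30, 0, 0, 9, 0, 0, 0, 30, 0, 0, 14, 0, 0, 0, 30, 0, 0, 19, 0, 0, 0, 30, 0, 0, 20, 0, 0, 0]'

```text
clock: 5.1
position: [501.1, -250.6, 256.2]
ee_rot: [-0.159, 0.987, -0.002, 0.004]
contact_force: [0.3, 0.9, -0.8]
gripper_width: 51.2
```

```bash
python3 - <<'E'
from m import *
s=arm.read_state();print(s['clock'],s['position'].round(1),s['ee_rot'].round(3),s['contact_force'].round(2),s['gripper_width'])
im,d,ci=snap('scene','s2.png')
p=proj(ci,s['position']+[0,0,20]).round().astype(int);print(p)
u,v=max(p[0],100),max(p[1],75)
cv2.imwrite('pics/s2c.png',cv2.resize(im[max(v-60,0):v+60,u-80:u+80,::-1],(800,600),interpolation=cv2.INTER_CUBIC))
E
```

```text
5.1 [ 501.1 -250.6  256.2] [-0.159  0.987 -0.002  0.004] [ 0.31  0.92 -0.8 ] 51.2193842330114
[199  87]
```

View pics/s2c.png

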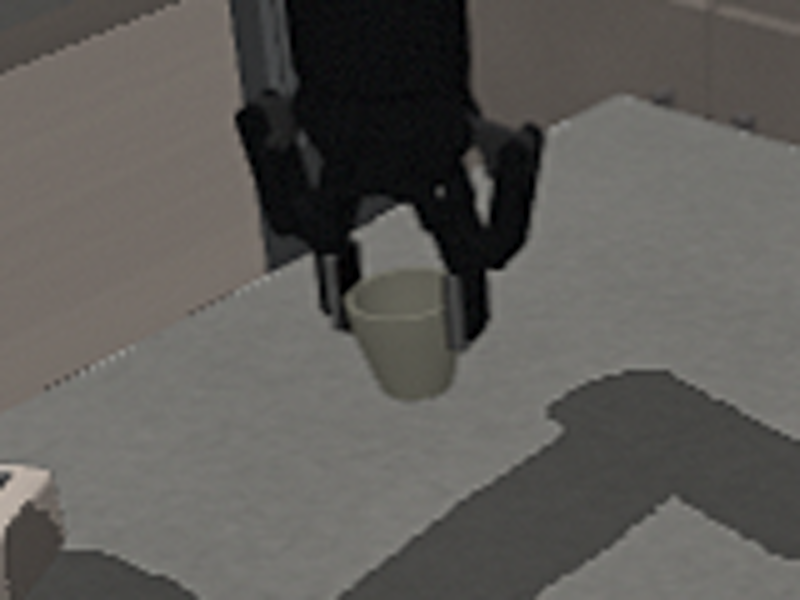

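The crucible is held upright between the pads, at (400,330) in the crop. I'll carry it to just past the triangle so the wrist camera can see the tubes.

Request:
play_rows --motion '[30, 2, 5, 2, 0, 0, 0, 30, 3.5, 10, 4, 0, 0, 0, 30, 5, 15, 5, 0, 0, 0, 30, 6, 20, 5, 0, 0, 0, 30, 7, 25, 5, 0, 0, 0]'

```text
clock: 5.78
position: [569.0, 1.7, 299.6]
ee_rot: [-0.159, 0.987, 0.0, -0.002]
contact_force: [1.3, -0.9, -1.1]
gripper_width: 51.0
```

Request:
play_rows --motion '[30, 1, 5, 0, 0, 0, 0, 30, 2, 10, 0, 0, 0, 0, 30, 3, 15, 0, 0, 0, 0, 30, 4, 20, 0, 0, 0, 0, 30, 4.5, 23.5, 0, 0, 0, 0]'

```text
clock: 6.4
position: [614.0, 237.0, 298.6]
ee_rot: [-0.159, 0.987, -0.001, -0.002]
contact_force: [0.6, -0.4, -1.3]
gripper_width: 51.4
```

Request:
play_rows --motion '[30, 0, 0, 0, 0, 0, 0, 30, 0, 0, 0, 0, 0, 0, 30, 0, 0, 0, 0, 0, 0]'

```text
clock: 6.78
position: [614.4, 233.9, 301.1]
ee_rot: [-0.158, 0.987, -0.0, -0.0]
contact_force: [0.1, -1.1, -0.5]
gripper_width: 50.8
```

```bash
sed -i 's/>70)&(hsv\[...,2\]>120)/>45)\&(hsv[...,2]>90)/' m.py; python3 - <<'E'
from m import *
s=arm.read_state();print(s['clock'],s['position'].round(1),s['ee_rot'].round(3),s['contact_force'].round(2),s['gripper_width'])
im,d,ci=snap('wrist','w3.png')
tubes('wrist','w3')
tubes('top','top0')
P=cloud(ci,d);k=(np.hypot(P[...,0]-s['position'][0],P[...,1]-s['position'][1])<40)
k[:200]=0
Q=P[k];print(Q[:,2].max())
for r in arm.place_of('crucible_rim','wrist'): print(r['confidence'],r['uv'],atz(ci,r['uv'],s['position'][2]+23).round(1))
E
```

```text
6.775 [614.4 233.9 301.1] [-0.158  0.987 -0.    -0.   ] [ 0.05 -1.09 -0.45] 50.82922091752589
wrist 773 meanpix [562.3 196.2] dir 153.2 len 68.1 wid 9.6 depth mean [562.1 196.3 186.4]
wrist 725 meanpix [559.5 241. ] dir -146.7 len 68.0 wid 9.5 depth mean [559.3 240.7 186.5]
wrist 686 meanpix [600.6 220.5] dir 93.1 len 68.2 wid 9.8 depth mean [600.2 220.4 186.5]
centre [574.4 219.4  26.2] (r expect 26.35)
top 105 meanpix [601.2 220. ] dir 92.8 len 64.8 wid 8.2 depth mean [601.1 219.8 185.3]
top 106 meanpix [563.6 195.3] dir 153.2 len 66.7 wid 8.3 depth mean [563.5 195.2 185.2]
top 105 meanpix [561.1 241.3] dir -146.8 len 67.0 wid 8.3 depth mean [561.  241.1 185. ]
centre [575.  219.   26.2] (r expect 26.35)
403.18763720408424
0.91 [255.1, 269.3] [616.9 231.8 324.1]
```

View pics/w3.png

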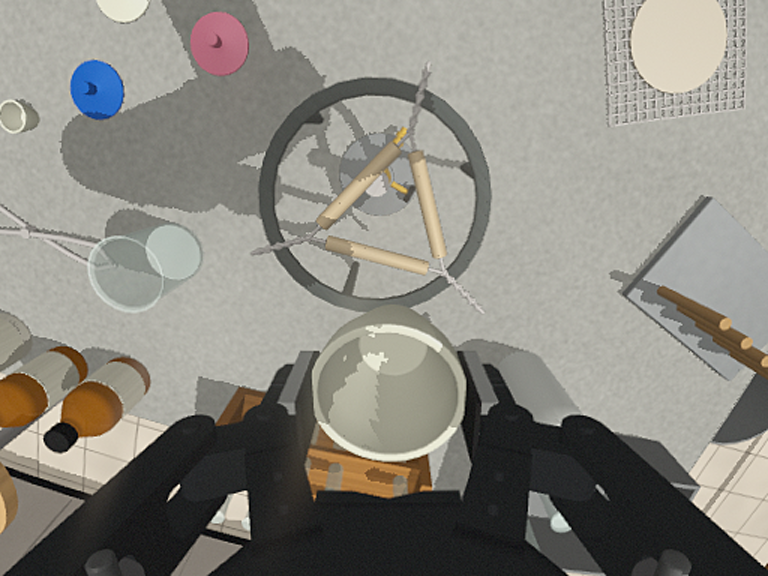

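The wrist view shows the three tubes clearly, around (383,205), and the crucible in the grip. Both cameras agree on a triangle centre of (574.5,219.3). Next I'll find where the crucible sits relative to the TCP.

```bash
python3 - <<'E'
from m import *
D=np.load('pics/w3.npz');ci=dict(arm.camera_info('wrist'));ci['R']=D['R'];ci['t']=D['t']
P=cloud(ci,D['d']);h=cv2.cvtColor(D['im'],cv2.COLOR_RGB2HSV)
sub=np.zeros((384,512),bool);sub[200:315,200:320]=1
b=sub&(h[...,2]>60)&(P[...,2]>255)
print(b.sum(),np.percentile(P[b][:,2],[1,5,50,95,99]))
n,l,st,ce=cv2.connectedComponentsWithStats(b.astype(np.uint8));i=1+st[1:,4].argmax();k=l==i
print(st[i])
top=k&(P[...,2]>np.percentile(P[k][:,2],97)-5)
Q=P[top];z=np.median(Q[:,2]);print('rim z',z,cv2.minEnclosingCircle(Q[:,:2].astype(np.float32)))
for mm in [k]:
    c,_=cv2.findContours(mm.astype(np.uint8),0,1);c=max(c,key=len)[:,0]
    for Z in (322,324,326):
        X=np.array([atz(ci,p,Z)[:2] for p in c]);print(Z,cv2.minEnclosingCircle(X.astype(np.float32)))
A=np.c_[Q,np.ones(len(Q))]
# plane fit of rim
co=np.linalg.lstsq(np.c_[Q[:,:2]-Q[:,:2].mean(0),np.ones(len(Q))],Q[:,2],rcond=None)[0];print('rim tilt deg',np.degrees(co[:2]),len(Q))
for r in arm.outline_of('crucible_mid','wrist')[:2]: print(r['extent'],r['confidence'])
E
```

```text
9173 [283.5661024  284.45004591 313.51764056 328.781066   343.09886011]
[ 200  203  111  112 8957]
rim z 337.7381918341739 ((586.3314819335938, 211.22767639160156), 47.19017028808594)
322 ((618.9654541015625, 223.114013671875), 37.95505142211914)
324 ((617.6680908203125, 222.8662872314453), 37.33725357055664)
326 ((616.3707275390625, 222.6183624267578), 36.719566345214844)
rim tilt deg [-71.43717693  15.3061101 ] 384
[206.6, 201.6, 105.8, 104.3] 0.96
```

```bash
python3 - <<'E'
from m import *
D=np.load('pics/w3.npz');ci=dict(arm.camera_info('wrist'));ci['R']=D['R'];ci['t']=D['t']
P=cloud(ci,D['d'])
pos=np.array([614.4,233.9,301.1])
k=np.zeros((384,512),bool);k[205:312,212:308]=1
r=np.hypot(P[...,0]-616,P[...,1]-233)
for lo in range(270,336,6):
    m=k&(P[...,2]>lo)&(P[...,2]<=lo+6)&(r<45); 
    print(lo,m.sum(),np.percentile(r[m],[5,50,95]).round(1) if m.sum()>5 else '')
# project rim circle for candidates and overlay
im=D['im'][:,:,::-1].copy()
im=cv2.resize(im[195:320,195:330],None,fx=5,fy=5,interpolation=cv2.INTER_CUBIC)
for c,col in (((616,233,323.8),(0,0,255)),((614.4,233.9,323.8),(0,255,0))):
    for a in np.linspace(0,2*np.pi,90):
        p=proj(ci,np.array(c)+27*np.array([np.cos(a),np.sin(a),0]))
        cv2.circle(im,tuple(int(x) for x in ((p-[195,195])*5+2.5)),1,col,-1)
cv2.imwrite('pics/w3c.png',im);print(im.shape)
E
```

```text
270 0 
276 1 
282 1245 [ 3.1  9.8 15.4]
288 535 [12.5 14.5 18.3]
294 685 [14.4 16.5 20.5]
300 794 [16.1 18.1 21.8]
306 977 [17.9 19.9 28. ]
312 1052 [19.4 21.3 29.4]
318 1304 [20.  22.  29.8]
324 1512 [20.8 25.3 29.6]
330 0 
(625, 675, 3)
```

View pics/w3c.png

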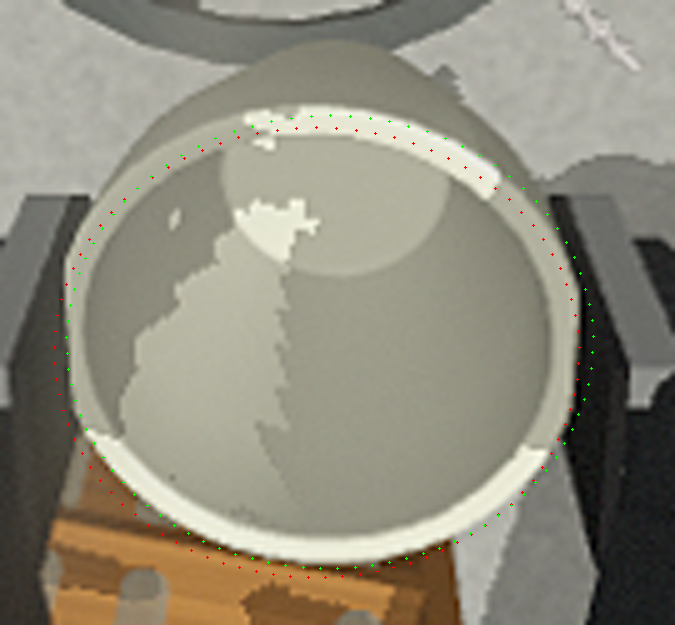

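```bash
cat > rim.py <<'E'
from m import *
from scipy.optimize import least_squares
def fitrim(fn,pts,x0,r=27.,fixz=None):
    D=np.load('pics/'+fn+'.npz');ci=dict(arm.camera_info('wrist'));ci['R']=D['R'];ci['t']=D['t']
    pts=np.array(pts,float);A=np.linspace(0,2*np.pi,720)
    def f(x):
        z=x[2] if fixz is None else fixz
        R=[np.array([x[0],x[1],z])+r*np.array([np.cos(a),np.sin(a),0]) for a in A]
        q=np.array([proj(ci,p) for p in R]);d=np.linalg.norm(pts[:,None]-q[None],axis=2);return d.min(1)
    return least_squares(f,x0[:3] if fixz is None else x0[:2],diff_step=1e-4)
E
python3 - <<'E'
from rim import *
c=np.array([(66,300),(580,300),(330,107),(330,567),(95,440),(545,455),(500,180),(185,505),(470,525)])
pts=(c-2.5)/5+195
r=fitrim('w3',pts,[616,233,325]);print(r.x.round(2),r.fun.round(2))
for z in (323,325,327):
    r=fitrim('w3',pts,[616,233,325],fixz=z);print(z,r.x.round(2),r.fun.round(2))
E
```

```text
[615.14 233.63 321.41] [0.74 0.18 0.99 1.78 0.31 0.36 1.51 3.09 0.97]
323 [614.16 233.26] [0.12 0.75 0.32 1.28 0.38 0.2  2.16 3.65 0.48]
325 [612.91 232.77] [1.06 1.54 0.66 0.7  1.24 0.83 3.04 4.36 0.17]
327 [611.7 232.3] [2.1  2.33 1.53 0.19 2.15 1.53 3.87 5.14 0.81]
```

The crucible's axis is within about 1 mm of the TCP, and its foot is 23–25 mm below the TCP. I'll move over the triangle's centre and down to just above the tubes.

Request:
play_rows --motion '[30, -4, -1.45, 0, 0, 0, 0, 30, -4, -1.45, -4, 0, 0, 0, 30, -4, -1.45, -7, 0, 0, 0, 30, -4, -1.45, -8, 0, 0, 0, 30, -4, -1.45, -8, 0, 0, 0]'

```text
clock: 7.55
position: [574.9, 220.2, 221.5]
ee_rot: [-0.159, 0.987, -0.0, -0.0]
contact_force: [-0.1, -0.1, -0.7]
gripper_width: 51.3
```

```bash
python3 - <<'E'
from m import *
S=[arm.read_state()]
im,d,ci=snap('scene','s4.png')
S.append(arm.read_state());im2,_,_=snap('wrist','w4.png');S.append(arm.read_state())
print(S[-1]['clock'],[s['position'].round(1).tolist() for s in S],[s['contact_force'].round(2).tolist() for s in S])
u,v=proj(ci,[574,219,200]).round().astype(int)
cv2.imwrite('pics/s4c.png',cv2.resize(im[v-60:v+60,u-80:u+80,::-1],(800,600),interpolation=cv2.INTER_CUBIC))
E
```

```text
7.65 [[574.9, 220.2, 221.5], [575.4, 220.6, 222.4], [575.5, 220.8, 222.9]] [[-0.14, -0.07, -0.66], [0.47, -0.19, 0.46], [0.76, -0.05, -0.31]]
```

View pics/s4c.png

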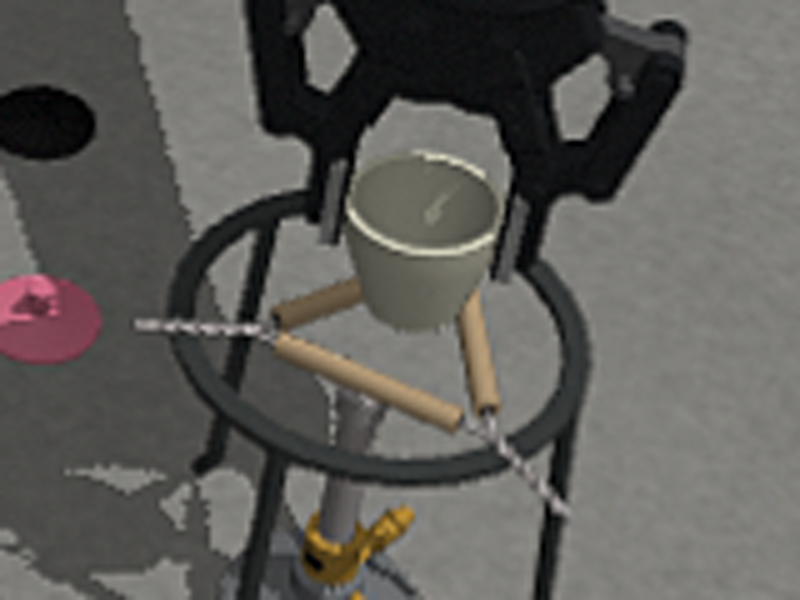

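View pics/w4.png

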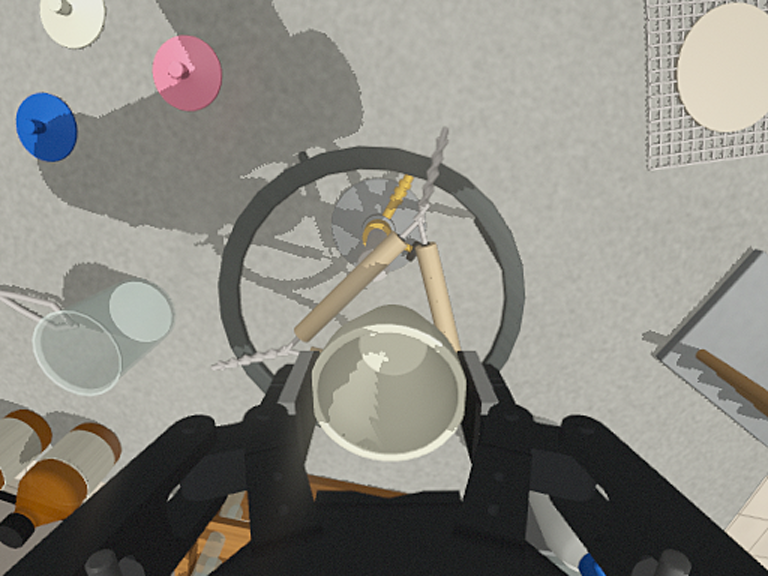

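The crucible's foot hangs over the triangle's opening, at (415,320) in the scene crop. I'll descend slowly.

Request:
play_rows --motion '[30, 0, 0, -0.4, 0, 0, 0, 30, 0, 0, -0.8, 0, 0, 0, 30, 0, 0, -1.1, 0, 0, 0, 30, 0, 0, -1.4, 0, 0, 0, 30, 0, 0, -1.7, 0, 0, 0]'

```text
clock: 8.28
position: [574.6, 220.5, 204.1]
ee_rot: [-0.159, 0.987, -0.0, -0.0]
contact_force: [0.6, -0.9, -0.9]
gripper_width: 50.8
```

Request:
play_rows --motion '[30, 0, 0, -0.2, 0, 0, 0, 30, 0, 0, -0.4, 0, 0, 0, 30, 0, 0, -0.6, 0, 0, 0, 30, 0, 0, -0.8, 0, 0, 0, 30, 0, 0, -0.8, 0, 0, 0]'

```text
clock: 8.9
position: [574.5, 220.5, 196.1]
ee_rot: [-0.159, 0.987, -0.0, -0.0]
contact_force: [0.4, 0.2, -0.9]
gripper_width: 50.9
```

```bash
cat > avg.py <<'E'
from m import *
def avg(n=1):
    F=[];p=[]
    for i in range(n):
        s=arm.read_state();F.append(s['contact_force']);p.append(s['position'])
        if i<n-1: arm.get_image('top')
    print(s['clock'],np.mean(p,0).round(2),np.mean(F,0).round(2),s['wrist_torque'].round(3),s['gripper_width'].round(1))
E
python3 -c "
from avg import *
avg(4)"
```

```text
Traceback (most recent call last):
  File "avg.py", line 7, in avg
    print(s['clock'],np.mean(p,0).round(2),np.mean(F,0).round(2),s['wrist_torque'].round(3),s['gripper_width'].round(1))
                                                                                            ^^^^^^^^^^^^^^^^^^^^^^^^
AttributeError: 'float' object has no attribute 'round'
```

Request:
play_rows --motion '[30, 0, 0, -0.1, 0, 0, 0, 30, 0, 0, -0.2, 0, 0, 0, 30, 0, 0, -0.3, 0, 0, 0, 30, 0, 0, -0.3, 0, 0, 0]'

```text
clock: 9.55
position: [574.7, 220.4, 193.3]
ee_rot: [-0.159, 0.987, -0.0, 0.0]
contact_force: [0.2, -1.1, -1.4]
gripper_width: 51.3
```

```bash
sed -i "s/s\['gripper_width'\].round(1)/round(float(s['gripper_width']),1)/" avg.py; python3 -c "
from avg import *
avg(3)"
```

```text
9.65 [574.72 220.39 193.33] [ 0.19 -0.69 -0.65] [-0.22  -0.155  0.003] 51.3
```

Request:
play_rows --motion '[30, 0, 0, -0.1, 0, 0, 0, 30, 0, 0, -0.1, 0, 0, 0]'

```text
clock: 9.9
position: [574.8, 220.4, 192.6]
ee_rot: [-0.159, 0.987, -0.0, 0.0]
contact_force: [1.4, -1.0, -0.6]
gripper_width: 51.2
```

```bash
python3 -c "
from avg import *
avg(3)"
```

```text
10.0 [574.82 220.39 192.54] [ 1.27 -1.91  0.51] [-0.428 -0.293  0.047] 51.0
```

Request:
play_rows --motion '[30, 0, 0, -0.1, 0, 0, 0, 30, 0, 0, -0.1, 0, 0, 0]'

```text
clock: 10.25
position: [574.9, 220.4, 191.6]
ee_rot: [-0.159, 0.987, -0.0, 0.0]
contact_force: [1.8, -1.9, 2.2]
gripper_width: 51.0
```

```bash
python3 -c "
from avg import *
avg(3)"
```

```text
10.35 [574.93 220.36 191.63] [ 1.28 -2.38  1.95] [-0.725 -0.503  0.027] 51.0
```

Contact has started. The tubes push the crucible toward +x and −y, so I'll give way in that direction.

Request:
play_rows --motion '[30, 0.05, -0.1, 0, 0, 0, 0, 30, 0.08, -0.15, 0, 0, 0, 0]'

```text
clock: 10.6
position: [575.0, 219.7, 190.9]
ee_rot: [-0.159, 0.987, 0.001, -0.0]
contact_force: [-0.1, 1.3, -0.0]
gripper_width: 51.2
```

```bash
python3 -c "
from avg import *
avg(3)"
```

```text
10.7 [575.04 219.64 190.91] [-0.03  0.66 -0.07] [ 0.453  0.068 -0.084] 51.1
```

Request:
play_rows --motion '[30, 0, 0, -0.05, 0, 0, 0, 30, 0, 0, -0.1, 0, 0, 0]'

```text
clock: 10.95
position: [575.5, 219.5, 190.4]
ee_rot: [-0.159, 0.987, 0.0, 0.0]
contact_force: [-0.7, 2.4, 0.3]
gripper_width: 50.9
```

```bash
python3 -c "
from avg import *
avg(4)"
```

```text
11.1 [575.5  219.48 190.43] [-0.59  2.51  0.82] [ 0.738  0.161 -0.083] 51.1
```

Request:
play_rows --motion '[30, -0.01, 0.05, 0, 0, 0, 0, 30, -0.01, 0.07, 0, 0, 0, 0]'

```text
clock: 11.35
position: [575.4, 219.6, 190.4]
ee_rot: [-0.159, 0.987, -0.0, 0.0]
contact_force: [0.4, 1.6, 1.4]
gripper_width: 51.3
```

```bash
python3 -c "
from avg import *
avg(4)"
```

```text
11.5 [575.43 219.59 190.38] [0.25 1.26 0.99] [ 0.305 -0.091  0.024] 51.2
```

Request:
play_rows --motion '[30, 0, 0, -0.05, 0, 0, 0, 30, 0, 0, -0.1, 0, 0, 0]'

```text
clock: 11.75
position: [575.6, 219.8, 189.6]
ee_rot: [-0.159, 0.987, 0.0, 0.0]
contact_force: [0.5, 1.6, 2.3]
gripper_width: 51.1
```

```bash
python3 -c "
from avg import *
avg(4)"
```

```text
11.9 [575.58 219.77 189.54] [1.16 1.48 1.91] [ 0.375 -0.237 -0.039] 51.1
```

Request:
play_rows --motion '[30, 0.04, 0.05, 0, 0, 0, 0, 30, 0.04, 0.05, -0.05, 0, 0, 0, 30, 0.04, 0.05, -0.1, 0, 0, 0]'

```text
clock: 12.28
position: [575.9, 220.0, 188.7]
ee_rot: [-0.159, 0.987, -0.0, 0.0]
contact_force: [0.7, -0.1, 4.4]
gripper_width: 51.0
```

```bash
python3 -c "
from avg import *
avg(4)
im,d,ci=snap('scene','s5.png')
u,v=proj(ci,[574,219,200]).round().astype(int)
cv2.imwrite('pics/s5c.png',cv2.resize(im[v-60:v+60,u-80:u+80,::-1],(800,600),interpolation=cv2.INTER_CUBIC))
"
```

```text
12.425 [575.93 220.01 188.65] [ 0.57 -0.37  3.65] [-0.196 -0.292 -0.001] 51.3
```

View pics/s5c.png

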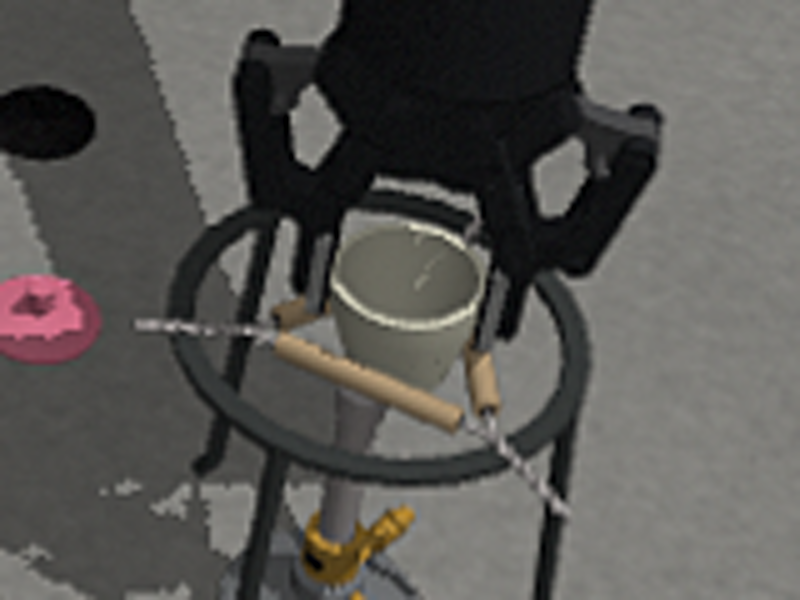

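Request:
play_rows --motion '[30, 0.01, 0, -0.05, 0, 0, 0, 30, 0.02, 0, -0.07, 0, 0, 0]'

```text
clock: 12.72
position: [576.2, 220.1, 188.1]
ee_rot: [-0.159, 0.987, -0.0, 0.0]
contact_force: [0.3, -0.7, 5.7]
gripper_width: 51.4
```

```bash
python3 -c "
from avg import *
avg(3)
D=np.load('pics/s5.npz');ci=arm.camera_info('scene')
im=D['im'][:,:,::-1].copy();u0,v0=proj(ci,[574,219,200]).round().astype(int)
im=cv2.resize(im[v0-40:v0+40,u0-60:u0+60],None,fx=6,fy=6,interpolation=cv2.INTER_CUBIC)
for Z,r,c in ((212,27,(0,0,255)),(166,16.5,(255,0,0))):
  for a in np.linspace(0,6.28,80):
    p=proj(ci,[574.6+r*np.cos(a),219.5+r*np.sin(a),Z]); cv2.circle(im,tuple(int(x) for x in ((p-[u0-60,v0-40])*6+3)),1,c,-1)
cv2.imwrite('pics/s5d.png',im)
im,d,ci=snap('wrist','w5.png')
"
```

```text
12.825 [576.2  220.12 188.06] [ 0.89 -1.3   5.29] [-0.314 -0.321  0.001] 51.0
```

View pics/s5d.png

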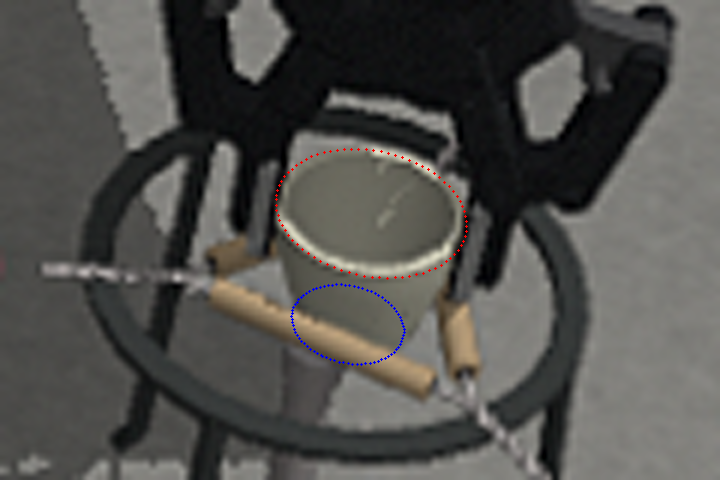

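View pics/w5.png

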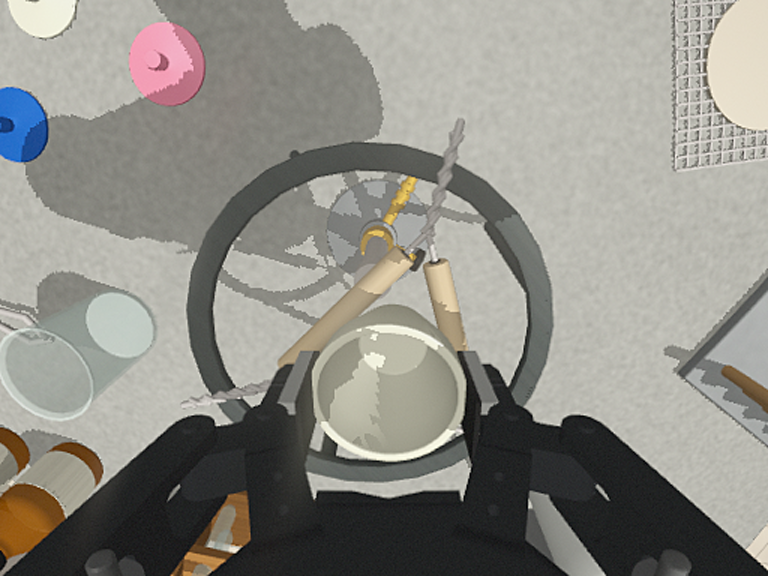

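The rim overlay matches the home height, and the lateral forces are small. I'll ease the pressure a little and release.

Request:
play_rows --motion '[50, 0, 0, 0.06, 0, 0, 0, 62, 0, 0, 0.06, 0, 0, 0, 66, 0, 0, 0.06, 0, 0, 0, 75, 0, 0, 0.06, 0, 0, 0, 82, 0, 0, 0.1, 0, 0, 0]'

```text
clock: 13.5
position: [575.4, 220.3, 187.9]
ee_rot: [-0.159, 0.987, -0.0, -0.001]
contact_force: [0.6, -0.0, -0.5]
gripper_width: 69.9
```

Request:
play_rows --motion '[82, 0, 0, 0.5, 0, 0, 0, 82, 0, 0, 2, 0, 0, 0, 82, 0, 0, 5, 0, 0, 0, 82, 2, 1, 9, 0, 0, 0, 82, 4, 1.5, 10, 0, 0, 0]'

```text
clock: 14.12
position: [617.6, 236.0, 294.2]
ee_rot: [-0.159, 0.987, 0.001, 0.004]
contact_force: [-0.1, 0.1, -0.3]
gripper_width: 70.1
```

```bash
cat > lv.py <<'E'
from rim import *
def level(fn,c=(574.6,219.5)):
    im,d,ci=snap('wrist',fn+'.png');P=cloud(ci,d)
    r=np.hypot(P[...,0]-c[0],P[...,1]-c[1])
    m=(r<34)&(P[...,2]>204)&(P[...,2]<225)
    Q=P[m];Q=Q[Q[:,2]>np.percentile(Q[:,2],98)-6]
    (a,b),R=cv2.minEnclosingCircle(Q[:,:2].astype(np.float32));rr=np.hypot(Q[:,0]-a,Q[:,1]-b)
    print('circle',round(a,1),round(b,1),round(R,1),len(Q))
    Q=Q[(rr>23.5)]
    for _ in range(3):
        M=np.c_[Q[:,0]-a,Q[:,1]-b,np.ones(len(Q))];co=np.linalg.lstsq(M,Q[:,2],rcond=None)[0];e=Q[:,2]-M@co
        Q=Q[abs(e)<2.5*e.std()+.2]
    print('tilt deg x,y',np.degrees(co[:2]).round(2),'rim z',co[2].round(2),'res',e.std().round(2),len(Q))
    # inner floor
    f=(r<8)&(P[...,2]>160)&(P[...,2]<185);print('floor z',np.median(P[f][:,2]) if f.any() else None,f.sum())
    return ci
E
python3 -c "
from lv import *
from avg import avg
avg(1);level('w6');tubes('wrist','w6')
im,d,ci=snap('scene','s6.png')
u,v=proj(ci,[574,219,200]).round().astype(int)
cv2.imwrite('pics/s6c.png',cv2.resize(im[v-50:v+50,u-66:u+66,::-1],None,fx=6,fy=6,interpolation=cv2.INTER_CUBIC))
"
```

```text
14.125 [617.55 236.02 294.25] [-0.09  0.13 -0.33] [0.009 0.045 0.046] 70.1
circle 577.7 218.8 27.0 821
tilt deg x,y [-3.35  2.85] rim z 210.79 res 0.73 784
floor z 170.03362992193013 218
wrist 575 meanpix [562.4 197.2] dir 152.7 len 76.6 wid 8.7 depth mean [562.3 197.3 185.4]
wrist 576 meanpix [560.8 241.3] dir -146.2 len 73.6 wid 8.7 depth mean [560.8 241.2 185.5]
wrist 104 meanpix [605.2 193.6] dir 80.9 len 13.1 wid 7.4 depth mean [604.9 193.7 185.6]
wrist 98 meanpix [602.1 249.4] dir 107.2 len 12.9 wid 7.4 depth mean [601.8 249.2 185.6]
```

View pics/s6c.png

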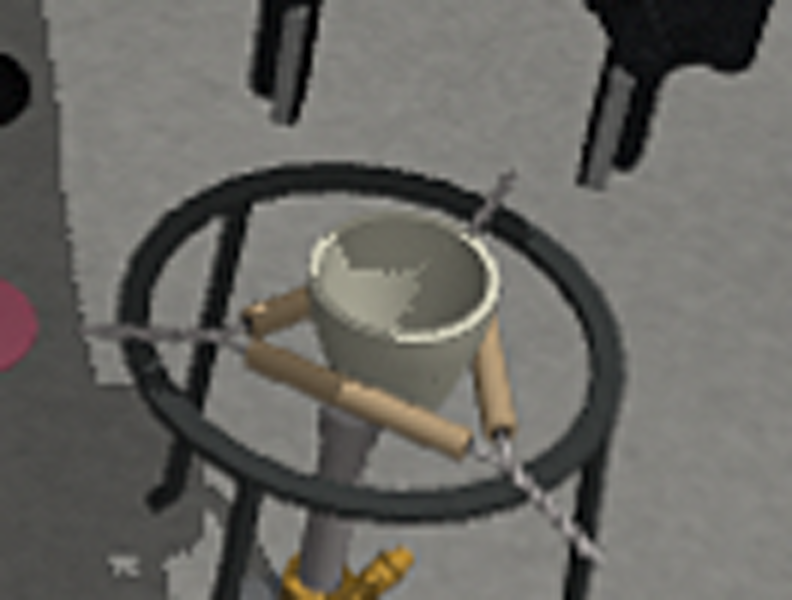

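View pics/w6.png

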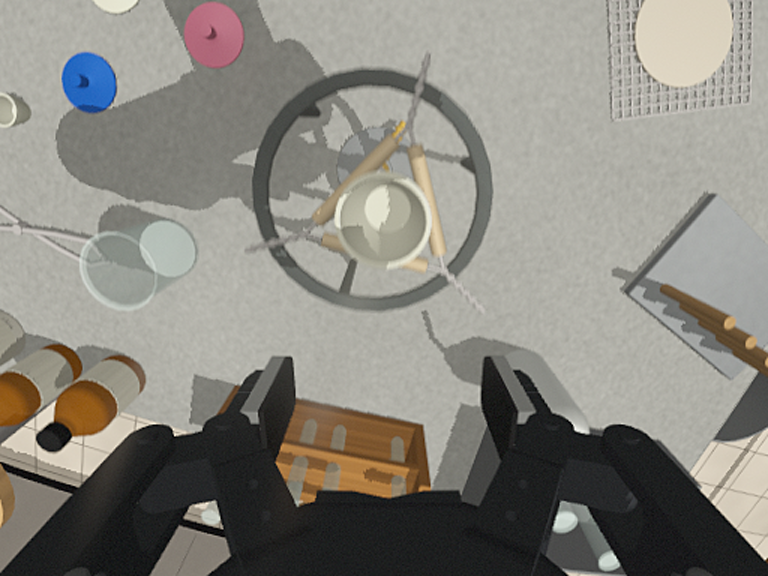

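The release left the crucible tilted by about 4°, with its high side toward −x,+y and the rim centre shifted about 3 mm in +x. I'll confirm with the arm at rest and in other views.

Request:
play_rows --motion '[82, 0, 0, 0, 0, 0, 0, 60, 0, 0, 0, 0, 0, 0, 40, 0, 0, 0, 0, 0, 0, 20, 0, 0, 0, 0, 0, 0, 0, 0, 0, 0, 0, 0, 0]'

```text
clock: 14.85
position: [615.8, 235.2, 288.6]
ee_rot: [-0.159, 0.987, -0.0, -0.0]
contact_force: [-0.8, 0.0, 0.3]
gripper_width: 0.7
```

```bash
cat >> lv.py <<'E'
def overlay(cam,fn,c,nrm,out,s=6,zr=46,foot=None):
    """draw rim circle for pose with rim centre c and normal nrm"""
    D=np.load('pics/'+fn+'.npz');ci=dict(arm.camera_info(cam));ci['R']=D['R'];ci['t']=D['t']
    im=D['im'][:,:,::-1].copy();u0,v0=proj(ci,[575,219.5,200]).round().astype(int)-[55,42]
    im=cv2.resize(im[v0:v0+84,u0:u0+110],None,fx=s,fy=s,interpolation=cv2.INTER_CUBIC)
    for (c,nrm,col) in zip(c,nrm,((0,0,255),(255,0,0))):
        nrm=np.array(nrm,float)/np.linalg.norm(nrm);e1=np.cross(nrm,[0,1,0]);e1/=np.linalg.norm(e1);e2=np.cross(nrm,e1)
        for a in np.linspace(0,6.28,90):
            p=proj(ci,np.array(c)+27*(np.cos(a)*e1+np.sin(a)*e2));cv2.circle(im,tuple(int(x) for x in ((p-[u0,v0])*s+s/2)),1,col,-1)
    cv2.imwrite('pics/'+out,im)
E
python3 -c "
from lv import *
from avg import avg
avg(1);level('w7');tubes('wrist','w7')
snap('scene','s7.png');snap('top','t7.png')
n=[np.sin(np.radians(3.35)),-np.sin(np.radians(2.85)),1]
overlay('scene','s7',[(574.6,219.5,212),(577,218.8,211)],[(0,0,1),n],'s7c.png')
overlay('wrist','w7',[(574.6,219.5,212),(577,218.8,211)],[(0,0,1),n],'w7c.png')
overlay('top','t7',[(574.6,219.5,212),(577,218.8,211)],[(0,0,1),n],'t7c.png')
"
```

```text
14.85 [615.79 235.18 288.6 ] [-0.75  0.01  0.34] [0.044 0.02  0.027] 0.7
circle 575.8 218.5 27.0 856
tilt deg x,y [-3.18  3.1 ] rim z 211.8 res 0.7 805
floor z 170.99519579739575 225
wrist 650 meanpix [560.2 196.3] dir 152.6 len 74.5 wid 9.0 depth mean [560.1 196.4 186.3]
wrist 642 meanpix [557.7 240.6] dir -146.2 len 74.4 wid 9.0 depth mean [557.6 240.4 186.4]
wrist 139 meanpix [602.6 193.4] dir 73.8 len 15.2 wid 8.6 depth mean [602.2 193.5 186.2]
wrist 132 meanpix [599.6 248.5] dir 113.0 len 14.4 wid 8.8 depth mean [599.1 248.2 186.3]
```

View pics/s7c.png

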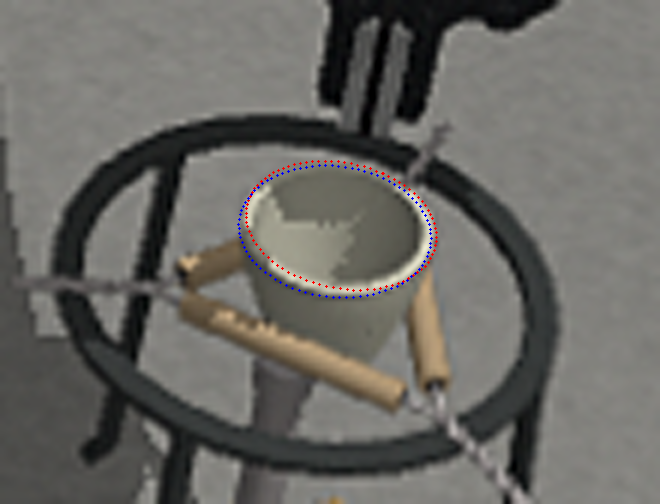

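View pics/w7c.png

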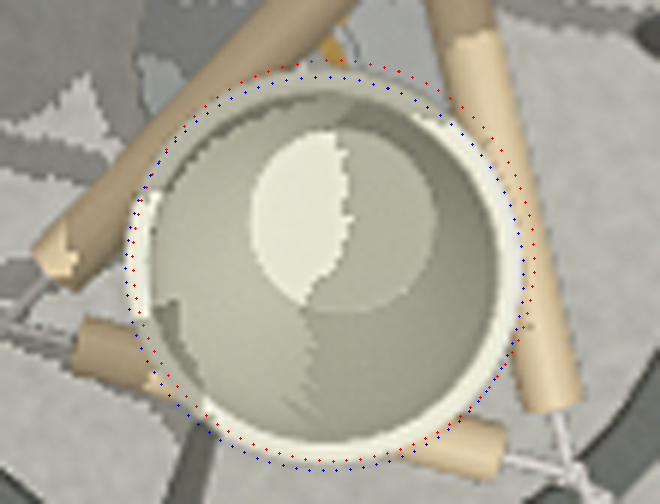

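View pics/t7c.png

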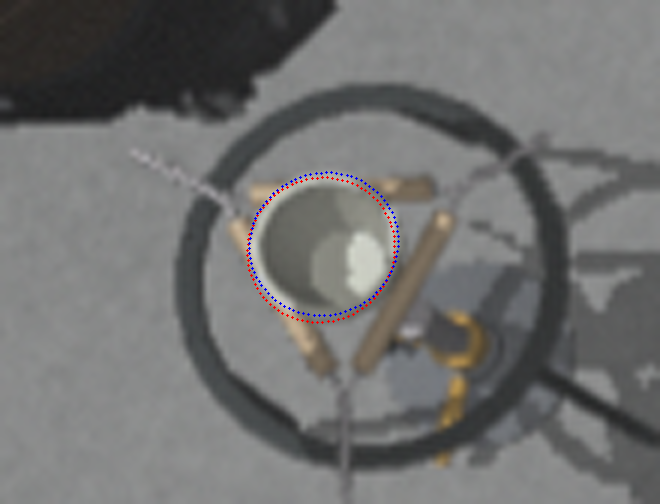

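```bash
python3 - <<'E'
from rim import *
def lev(fn,c,z,cam='wrist'):
    D=np.load('pics/'+fn+'.npz');ci=dict(arm.camera_info(cam));ci['R']=D['R'];ci['t']=D['t'];P=cloud(ci,D['d'])
    r=np.hypot(P[...,0]-c[0],P[...,1]-c[1]);m=(r<34)&(P[...,2]>z-6)&(P[...,2]<z+8);Q=P[m];Q=Q[Q[:,2]>np.percentile(Q[:,2],98)-6]
    (a,b),R=cv2.minEnclosingCircle(Q[:,:2].astype(np.float32));rr=np.hypot(Q[:,0]-a,Q[:,1]-b);Q=Q[rr>23.5]
    M=np.c_[Q[:,0]-a,Q[:,1]-b,np.ones(len(Q))];co=np.linalg.lstsq(M,Q[:,2],rcond=None)[0]
    ang=np.degrees(np.arctan2(Q[:,1]-b,Q[:,0]-a));
    t=[round(np.percentile(Q[(ang>k)&(ang<=k+45)][:,2],75)-co[2],1) if ((ang>k)&(ang<=k+45)).sum()>4 else None for k in range(-180,180,45)]
    print(fn,cam,round(a,1),round(b,1),round(R,1),'tilt',np.degrees(co[:2]).round(2),co[2].round(1),'sectors',t)
lev('w1',(498.7,-250),46)
lev('top0',(498.7,-250),46,'top');lev('scene0',(498.7,-250),46,'scene')
lev('w6',(577,219),212);lev('w7',(576,219),212);lev('t7',(576,219),212,'top');lev('s7',(576,219),212,'scene')
E
```

```text
w1 wrist 498.4 -250.1 27.1 tilt [-0.02 -0.39] 47.3 sectors [np.float64(0.5), np.float64(0.7), np.float64(0.5), np.float64(0.7), np.float64(0.4), np.float64(0.7), np.float64(0.4), np.float64(0.7)]
top0 top 498.0 -249.5 26.8 tilt [-0.13 -0.01] 45.9 sectors [np.float64(1.2), np.float64(0.7), np.float64(0.4), np.float64(1.5), np.float64(0.6), np.float64(1.0), np.float64(1.5), np.float64(2.2)]
scene0 scene 497.7 -248.8 28.7 tilt [-0.52  0.78] 45.1 sectors [np.float64(1.1), np.float64(0.9), np.float64(-0.0), np.float64(1.2), np.float64(1.8), np.float64(0.0), np.float64(1.4), np.float64(1.6)]
w6 wrist 577.7 218.8 27.0 tilt [-3.37  2.72] 210.7 sectors [np.float64(1.5), np.float64(0.1), np.float64(-1.1), np.float64(-1.2), np.float64(-0.2), np.float64(1.3), np.float64(2.1), np.float64(2.3)]
w7 wrist 575.8 218.5 27.0 tilt [-3.19  3.07] 211.8 sectors [np.float64(1.2), np.float64(-0.1), np.float64(-1.3), np.float64(-1.2), np.float64(-0.2), np.float64(1.3), np.float64(2.4), np.float64(2.2)]
t7 top 575.4 218.6 27.1 tilt [-1.49  2.1 ] 211.2 sectors [np.float64(0.9), np.float64(-0.1), None, np.float64(0.2), np.float64(0.1), np.float64(0.8), np.float64(1.9), np.float64(3.0)]
s7 scene 575.2 218.4 28.6 tilt [-2.64  2.08] 210.3 sectors [np.float64(1.4), np.float64(0.9), np.float64(-1.1), np.float64(-0.9), np.float64(0.1), np.float64(1.6), np.float64(2.7), np.float64(2.4)]
```

All three cameras agree. The same check on the crucible while level on the bench shows no such bias, so the tilt is real at about 4°, high toward 137°. That is next to the tube at 125°. I'll press there with the shut fingertips.

Request:
play_rows --motion '[0, -6.1, 0.4, 0, 0, 0, 0, 0, -6.1, 0.4, -3, 0, 0, 0, 0, -6.1, 0.4, -6, 0, 0, 0, 0, -6.1, 0.4, -6.8, 0, 0, 0, 0, -6.1, 0.4, -6.8, 0, 0, 0]'

```text
clock: 15.62
position: [555.3, 239.2, 220.8]
ee_rot: [-0.159, 0.987, -0.0, 0.0]
contact_force: [0.3, 0.3, 1.0]
gripper_width: 0.2
```

```bash
python3 -c "
from avg import *
avg(3)"
```

```text
15.725 [555.58 239.4  221.43] [-0.1   0.36  0.54] [-0.032  0.011  0.026] -0.1
```

Request:
play_rows --motion '[0, 0, 0, -0.3, 0, 0, 0, 0, 0, 0, -0.5, 0, 0, 0, 0, 0, 0, -0.6, 0, 0, 0, 0, 0, 0, -0.7, 0, 0, 0, 0, 0, 0, -0.7, 0, 0, 0]'

```text
clock: 16.35
position: [554.9, 239.2, 213.5]
ee_rot: [-0.159, 0.987, -0.0, -0.0]
contact_force: [0.0, 0.2, -0.4]
gripper_width: 0.2
```

```bash
python3 -c "
from avg import *
avg(2)"
```

```text
16.4 [554.9  239.22 213.56] [ 0.23 -0.34 -0.17] [-0.072  0.042  0.016] 0.0
```

Request:
play_rows --motion '[0, 0, 0, -0.05, 0, 0, 0, 0, 0, 0, -0.1, 0, 0, 0, 0, 0, 0, -0.1, 0, 0, 0]'

```text
clock: 16.77
position: [554.9, 239.4, 212.8]
ee_rot: [-0.159, 0.987, 0.0, 0.0]
contact_force: [-1.1, 0.8, 1.0]
gripper_width: -0.4
```

Request:
play_rows --motion '[0, 0, 0, -0.05, 0, 0, 0, 0, 0, 0, -0.1, 0, 0, 0, 0, 0, 0, -0.1, 0, 0, 0]'

```text
clock: 17.15
position: [554.9, 239.5, 211.8]
ee_rot: [-0.159, 0.987, 0.0, 0.0]
contact_force: [-2.2, 1.5, 2.1]
gripper_width: -0.3
```

```bash
python3 -c "
from avg import *
avg(2)"
```

```text
17.2 [554.91 239.44 211.83] [-2.13  1.72  2.48] [0.439 0.498 0.042] -0.1
```

Request:
play_rows --motion '[0, -0.08, 0.06, 0, 0, 0, 0, 0, -0.08, 0.06, -0.05, 0, 0, 0, 0, -0.08, 0.06, -0.05, 0, 0, 0]'

```text
clock: 17.58
position: [554.3, 239.8, 211.2]
ee_rot: [-0.159, 0.987, 0.0, 0.0]
contact_force: [-0.7, 0.6, 2.0]
gripper_width: -0.1
```

```bash
python3 -c "
from avg import *
from lv import *
avg(2)
snap('scene','s8.png')
import rim
D=np.load('pics/s8.npz')
overlay('scene','s8',[(574.6,219.5,212)],[(0,0,1)],'s8c.png')
"
```

```text
17.625 [554.26 239.82 211.21] [-1.09  0.5   2.37] [ 0.204  0.109 -0.023] -0.2
```

View pics/s8c.png

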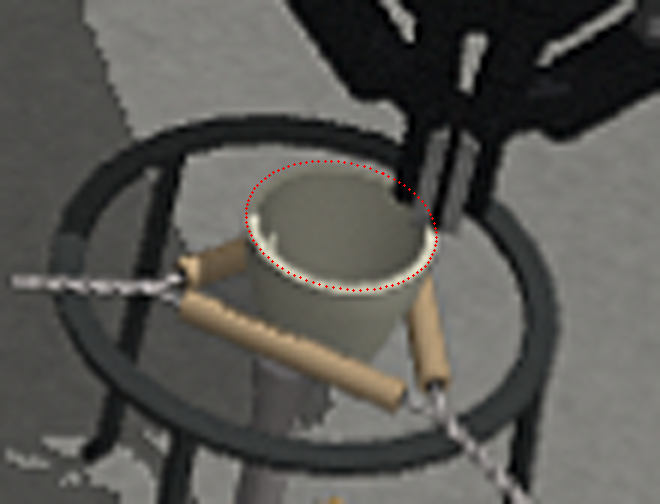

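The rim now lines up much better with the home overlay. I'll lift off and measure again.

Request:
play_rows --motion '[0, 0, 0, 0.2, 0, 0, 0, 0, 0, 0, 1, 0, 0, 0, 0, 2, 0, 4, 0, 0, 0, 0, 5, -0.3, 7, 0, 0, 0, 0, 6, -0.4, 7.7, 0, 0, 0]'

```text
clock: 18.3
position: [616.1, 235.8, 290.7]
ee_rot: [-0.158, 0.987, 0.001, 0.002]
contact_force: [-0.7, 0.1, -0.7]
gripper_width: -0.3
```

Request:
play_rows --motion '[0, 0, 0, 0, 0, 0, 0, 0, 0, 0, 0, 0, 0, 0, 0, 0, 0, 0, 0, 0, 0]'

```text
clock: 18.68
position: [613.4, 235.8, 287.6]
ee_rot: [-0.159, 0.987, -0.0, -0.001]
contact_force: [-0.7, -0.0, 0.8]
gripper_width: -0.4
```

```bash
cat > lev.py <<'E'
from rim import *
def lev(fn,c,z,cam='wrist'):
    D=np.load('pics/'+fn+'.npz');ci=dict(arm.camera_info(cam));ci['R']=D['R'];ci['t']=D['t'];P=cloud(ci,D['d'])
    r=np.hypot(P[...,0]-c[0],P[...,1]-c[1]);m=(r<34)&(P[...,2]>z-6)&(P[...,2]<z+8);Q=P[m];Q=Q[Q[:,2]>np.percentile(Q[:,2],98)-6]
    (a,b),R=cv2.minEnclosingCircle(Q[:,:2].astype(np.float32));rr=np.hypot(Q[:,0]-a,Q[:,1]-b);Q=Q[rr>23.5]
    M=np.c_[Q[:,0]-a,Q[:,1]-b,np.ones(len(Q))];co=np.linalg.lstsq(M,Q[:,2],rcond=None)[0]
    print(fn,cam,round(a,1),round(b,1),round(R,1),'tilt',np.degrees(co[:2]).round(2),co[2].round(1))
def look(k):
    for cam,p in (('wrist','w'),('top','t'),('scene','s')):
        snap(cam,f'{p}{k}.png');lev(f'{p}{k}',(575.5,219),212,cam)
        tubes(cam,f'{p}{k}')
E
python3 -c "
from lev import *
from avg import avg
avg(1);look(9)"
```

```text
18.675 [613.39 235.79 287.62] [-0.67 -0.03  0.77] [ 0.014  0.007 -0.015] -0.4
w9 wrist 575.1 219.1 27.0 tilt [-1.33  0.66] 211.4
wrist 675 meanpix [560.6 196.3] dir 152.7 len 75.1 wid 9.1 depth mean [560.5 196.4 186.4]
wrist 594 meanpix [557.5 240.5] dir -146.0 len 76.1 wid 9.1 depth mean [557.3 240.3 186.5]
wrist 148 meanpix [602.6 194. ] dir 75.1 len 15.4 wid 8.8 depth mean [602.1 194.1 186.4]
wrist 131 meanpix [599.7 248.7] dir 113.2 len 14.9 wid 8.6 depth mean [599.2 248.3 186.6]
t9 top 574.4 219.3 27.2 tilt [-1.82  0.03] 210.5
top 33 meanpix [602.8 198.9] dir 88.5 len 25.3 wid 7.0 depth mean [602.7 198.8 185. ]
top 98 meanpix [563.6 195.1] dir 153.0 len 66.4 wid 7.7 depth mean [563.5 194.9 185.1]
top 38 meanpix [543.7 230.4] dir -145.9 len 25.6 wid 7.9 depth mean [543.6 230.2 185.2]
centre [576.1 219.4  27.3] (r expect 26.35)
s9 scene 574.9 220.0 28.1 tilt [-0.35  0.86] 209.4
scene 41 meanpix [581.8 187. ] dir 153.4 len 21.4 wid 9.9 depth mean [582.9 187.5 185.6]
scene 77 meanpix [573.2 251.4] dir -150.4 len 40.0 wid 8.6 depth mean [574.2 251.6 185.5]
scene 182 meanpix [601.2 224.8] dir 91.4 len 66.2 wid 11.5 depth mean [601.5 224.9 184.8]
centre [574.3 220.9  27. ] (r expect 26.35)
```

The tilt is down to about 1.4°, with the remaining high side near 155–160°. The triangle has not moved. I'll press once more there, a little harder.

Request:
play_rows --motion '[0, -6.3, -0.4, 0, 0, 0, 0, 0, -6.3, -0.4, -3, 0, 0, 0, 0, -6.3, -0.4, -6, 0, 0, 0, 0, -6.3, -0.4, -7, 0, 0, 0, 0, -6.3, -0.4, -7.2, 0, 0, 0]'

```text
clock: 19.45
position: [551.3, 231.8, 216.1]
ee_rot: [-0.159, 0.987, -0.0, -0.0]
contact_force: [0.8, 0.1, -0.2]
gripper_width: 0.3
```

Request:
play_rows --motion '[0, 0, 0, -0.1, 0, 0, 0, 0, 0, 0, -0.2, 0, 0, 0, 0, 0, 0, -0.25, 0, 0, 0, 0, 0, 0, -0.3, 0, 0, 0, 0, 0, 0, -0.3, 0, 0, 0]'

```text
clock: 20.08
position: [551.1, 231.8, 213.2]
ee_rot: [-0.159, 0.987, 0.0, 0.0]
contact_force: [0.2, -0.1, 0.0]
gripper_width: 0.1
```

```bash
python3 -c "
from avg import *
avg(2)"
```

```text
20.125 [551.12 231.82 213.17] [ 0.16 -0.34 -0.25] [-0.025 -0.032  0.012] 0.2
```

Request:
play_rows --motion '[0, 0, 0, -0.05, 0, 0, 0, 0, 0, 0, -0.1, 0, 0, 0, 0, 0, 0, -0.15, 0, 0, 0, 0, 0, 0, -0.15, 0, 0, 0]'

```text
clock: 20.62
position: [551.1, 231.8, 211.6]
ee_rot: [-0.159, 0.987, -0.0, -0.0]
contact_force: [-0.8, -0.2, 0.3]
gripper_width: -0.1
```

```bash
python3 -c "
from avg import *
avg(2)"
```

```text
20.675 [551.11 231.8  211.57] [-0.84 -0.58  0.24] [-0.002  0.021  0.018] -0.2
```

Request:
play_rows --motion '[0, -0.03, 0.01, -0.05, 0, 0, 0, 0, -0.05, 0.02, -0.1, 0, 0, 0, 0, -0.05, 0.02, -0.1, 0, 0, 0]'

```text
clock: 21.05
position: [550.8, 232.0, 211.1]
ee_rot: [-0.159, 0.987, 0.0, 0.0]
contact_force: [0.5, -0.5, 2.8]
gripper_width: 0.0
```

```bash
python3 -c "
from avg import *
avg(2)"
```

```text
21.1 [550.86 232.03 211.11] [ 0.13 -0.4   3.02] [-0.122  0.04   0.001] 0.1
```

Request:
play_rows --motion '[0, 0, 0, -0.04, 0, 0, 0, 0, 0, 0, -0.07, 0, 0, 0, 0, 0, 0, -0.07, 0, 0, 0]'

```text
clock: 21.48
position: [550.7, 232.3, 210.4]
ee_rot: [-0.159, 0.987, 0.0, 0.0]
contact_force: [-1.2, 0.4, 5.4]
gripper_width: -0.1
```

```bash
python3 -c "
from avg import *
avg(2)"
```

```text
21.525 [550.73 232.31 210.38] [-1.23  0.36  5.42] [ 0.244  0.416 -0.004] 0.2
```

Request:
play_rows --motion '[0, 0, 0, 0.2, 0, 0, 0, 0, 0, 0, 1, 0, 0, 0, 0, 2, 0, 4, 0, 0, 0, 0, 5, 0.2, 7, 0, 0, 0, 0, 6.3, 0.3, 7.8, 0, 0, 0]'

```text
clock: 22.15
position: [615.4, 235.2, 290.0]
ee_rot: [-0.158, 0.987, 0.0, 0.002]
contact_force: [-0.9, -0.7, -0.8]
gripper_width: 0.2
```

Request:
play_rows --motion '[0, 0, 0, 0, 0, 0, 0, 0, 0, 0, 0, 0, 0, 0, 0, 0, 0, 0, 0, 0, 0]'

```text
clock: 22.52
position: [612.8, 234.9, 287.3]
ee_rot: [-0.159, 0.987, -0.0, -0.001]
contact_force: [0.2, 0.9, -0.2]
gripper_width: -0.0
```

```bash
python3 -c "
from lev import *
from lv import overlay
from avg import avg
avg(1);look(10)
snap('wrist','w10b.png');lev('w10b',(575.5,219),212)
overlay('scene','s10',[(574.6,219.5,212)],[(0,0,1)],'s10c.png')
"
```

```text
22.525 [612.79 234.89 287.3 ] [ 0.18  0.88 -0.21] [ 0.    0.01 -0.01] -0.0
w10 wrist 575.0 219.5 27.0 tilt [-0.44 -0.14] 211.3
wrist 681 meanpix [561.  196.1] dir 152.9 len 74.1 wid 9.0 depth mean [560.8 196.2 186.4]
wrist 568 meanpix [557.  240.3] dir -146.0 len 76.9 wid 9.2 depth mean [556.8 240.  186.5]
wrist 156 meanpix [602.7 194.1] dir 77.6 len 16.3 wid 9.0 depth mean [602.1 194.3 186.5]
wrist 128 meanpix [599.8 248.9] dir 113.8 len 14.9 wid 8.5 depth mean [599.2 248.5 186.7]
t10 top 574.9 219.2 27.3 tilt [-0.48 -0.31] 210.1
top 32 meanpix [603.  198.7] dir 87.7 len 25.6 wid 6.4 depth mean [602.8 198.5 185.3]
top 95 meanpix [563.4 195.1] dir 153.1 len 65.4 wid 7.6 depth mean [563.3 194.9 185.3]
top 36 meanpix [543.2 230. ] dir -142.7 len 25.5 wid 7.5 depth mean [543.1 229.9 184.8]
centre [576.  220.   27.8] (r expect 26.35)
s10 scene 574.8 219.6 28.3 tilt [-0.4  -0.14] 209.3
scene 45 meanpix [581.8 187. ] dir 156.9 len 22.3 wid 10.0 depth mean [582.5 187.3 185.2]
scene 76 meanpix [573.7 251.7] dir -150.1 len 38.5 wid 8.8 depth mean [574.6 252.  185.4]
scene 181 meanpix [601.2 224.5] dir 91.3 len 67.0 wid 11.3 depth mean [601.4 224.5 184.7]
centre [573.9 220.2  27.4] (r expect 26.35)
w10b wrist 574.8 219.5 27.0 tilt [-0.95 -0.14] 211.1
```

View pics/s10c.png

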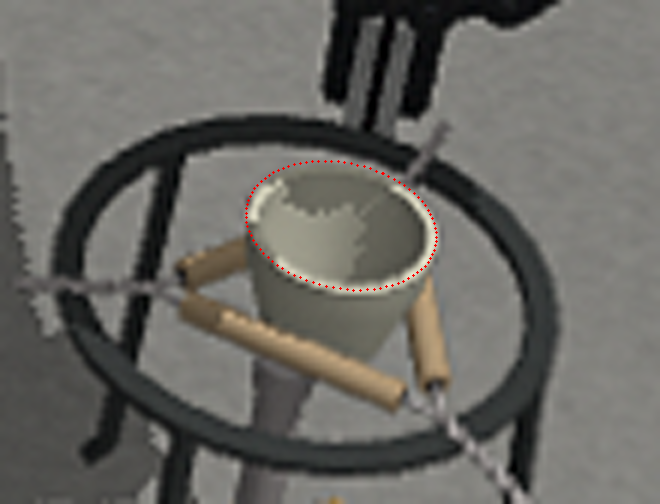

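The crucible now sits level within about 0.5°, with its rim centre at (574.9,219.4), and all three cameras agree. Now for the lid.

Request:
play_rows --motion '[35, -2, -5, 0, 0, 0, 0, 35, -4, -10, 0, 0, 0, 0, 35, -6, -15, 0, 0, 0, 0, 35, -8.5, -20, -2, 0, 0, 0, 35, -10.5, -25, -5, 0, 0, 0]'

```text
clock: 23.35
position: [508.1, -16.3, 238.7]
ee_rot: [-0.159, 0.987, 0.0, 0.002]
contact_force: [-0.3, -0.7, -0.0]
gripper_width: 29.8
```

Request:
play_rows --motion '[35, -2, -4, -3, 0, 0, 0, 35, -4, -7, -6, 0, 0, 0, 35, -4, -7, -7, 0, 0, 0, 35, -4, -7, -7, 0, 0, 0, 35, -4, -7, -7, 0, 0, 0]'

```text
clock: 23.98
position: [470.0, -84.3, 168.9]
ee_rot: [-0.159, 0.987, -0.0, 0.001]
contact_force: [0.5, 0.5, 0.8]
gripper_width: 29.6
```

```bash
cat > lid.py <<'E'
from m import *
def lid(fn,c=(467,-86),cam='wrist',dz=0):
    im,d,ci=snap(cam,fn+'.png');P=cloud(ci,d);r=np.hypot(P[...,0]-c[0],P[...,1]-c[1])
    h=cv2.cvtColor(im,cv2.COLOR_RGB2HSV).astype(int)
    w=(h[...,1]<70)&(r<36)&(P[...,2]>dz+5)
    D=P[w&(P[...,2]<dz+13)];K=P[w&(P[...,2]>dz+19)]
    (a,b),R=cv2.minEnclosingCircle(D[:,:2].astype(np.float32));print('disc',round(a,1),round(b,1),2*R,'zmed',np.median(D[:,2]))
    (a,b),R=cv2.minEnclosingCircle(K[:,:2].astype(np.float32));print('knob',K.mean(0).round(1),round(a,1),round(b,1),2*R,'ztop',np.percentile(K[:,2],95),len(K))
    for q in arm.place_of('lid_knob',cam)[:4]: print(round(q['confidence'],2),np.round(q['uv'],1),atz(ci,q['uv'],dz+20).round(1))
E
python3 -c "
from lid import *
from avg import avg
avg(1);lid('w11')"
```

```text
23.975 [470.01 -84.28 168.91] [0.47 0.54 0.77] [ 0.016 -0.042  0.008] 29.6
disc 466.9 -86.3 57.9582405090332 zmed 8.062200525228535
knob [457.6 -89.3 239.7] 467.0 -86.0 71.98993682861328 ztop 267.0225828357108 18473
0.88 [313.4  92.7] [367.4 -60.5  20. ]
0.68 [256.7 176.3] [469.  -87.5  20. ]
0.65 [225.  246.9] [564.6 -96.3  20. ]
0.59 [338.9 219.6] [488.3  20.1  20. ]
```

View pics/w11.png

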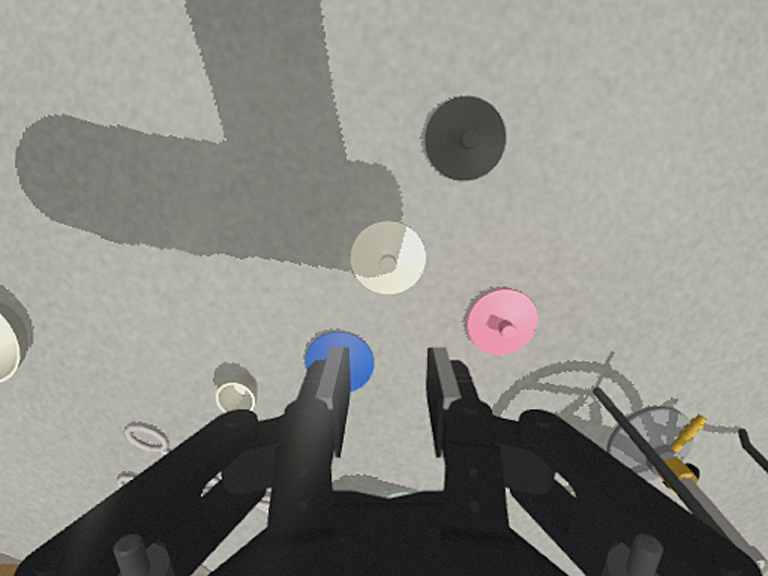

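The white lid is at (388,258) in the wrist picture, disc centre (466.9,-86.3), with the disc top 8 mm up. I'll descend to TCP z≈15 around the knob.

Request:
play_rows --motion '[35, -0.3, -0.2, -5, 0, 0, 0, 35, -0.3, -0.2, -10, 0, 0, 0, 35, -0.3, -0.2, -13, 0, 0, 0, 35, -0.3, -0.2, -14.5, 0, 0, 0, 35, -0.3, -0.2, -14.5, 0, 0, 0]'

```text
clock: 24.7
position: [465.6, -86.6, 22.3]
ee_rot: [-0.159, 0.987, -0.0, -0.001]
contact_force: [0.6, -0.4, -0.3]
gripper_width: 29.4
```

```bash
python3 -c "
from avg import *
avg(1);snap('wrist','w12.png');avg(1)"
```

```text
24.7 [465.63 -86.63  22.25] [ 0.57 -0.4  -0.26] [-0.02  -0.027 -0.014] 29.4
24.75 [466.32 -86.59  23.11] [ 0.1  -0.26  0.56] [ 0.013  0.014 -0.007] 29.9
```

View pics/w12.png

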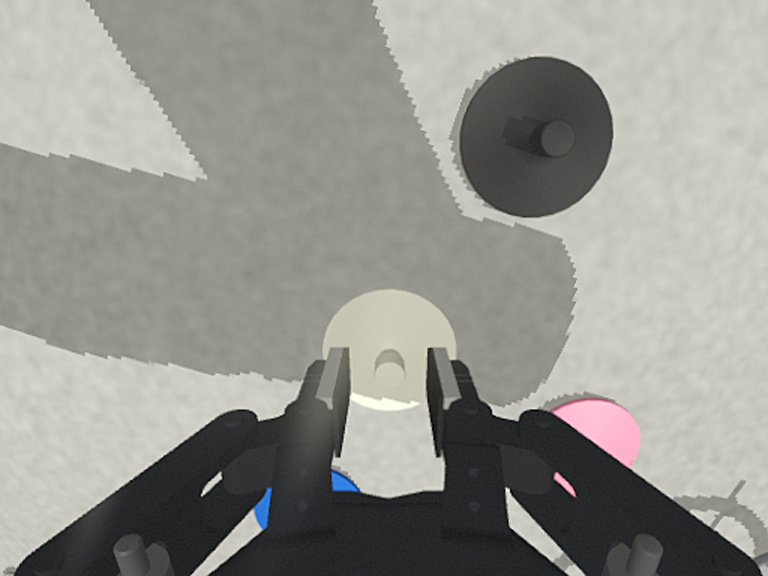

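The knob is centred between the pads, at (389,373). I'll go down the last 8 mm and close.

Request:
play_rows --motion '[35, 0, 0, -0.4, 0, 0, 0, 35, 0, 0, -0.8, 0, 0, 0, 35, 0, 0, -0.8, 0, 0, 0, 25, 0, 0, -0.8, 0, 0, 0, 20, 0, 0, -0.8, 0, 0, 0]'

```text
clock: 25.38
position: [465.7, -87.0, 15.1]
ee_rot: [-0.159, 0.987, -0.0, 0.0]
contact_force: [-0.5, -0.4, -0.3]
gripper_width: 17.0
```

Request:
play_rows --motion '[14, 0, 0, 0, 0, 0, 0, 8, 0, 0, 0, 0, 0, 0, 5, 0, 0, 0, 0, 0, 0, 0, 0, 0, 0, 0, 0, 0, 0, 0, 0, 0, 0, 0, 0]'

```text
clock: 26.0
position: [465.7, -86.9, 15.2]
ee_rot: [-0.159, 0.987, -0.0, 0.0]
contact_force: [-1.0, 0.4, 5.0]
gripper_width: 8.3
```

```bash
python3 -c "
from avg import *
avg(2)"
```

```text
26.05 [465.68 -86.95  15.22] [-0.78  0.65  5.02] [ 0.352  0.374 -0.001] 8.5
```

Request:
play_rows --motion '[0, 0, 0, 0.5, 0, 0, 0, 0, 0, 0, 2, 0, 0, 0, 0, 0, 0, 6, 0, 0, 0, 0, 0, 0, 12, 0, 0, 0, 0, 0, 0, 18, 0, 0, 0]'

```text
clock: 26.68
position: [465.1, -87.1, 196.5]
ee_rot: [-0.159, 0.987, 0.0, -0.0]
contact_force: [1.2, 0.1, -1.0]
gripper_width: 8.3
```

Request:
play_rows --motion '[0, 1, 2.5, 4, 0, 0, 0, 0, 3, 7, 8, 0, 0, 0, 0, 5, 12, 10, 0, 0, 0, 0, 5, 12, 10, 0, 0, 0, 0, 5, 12, 10, 0, 0, 0]'

```text
clock: 27.3
position: [514.9, 33.0, 294.1]
ee_rot: [-0.159, 0.987, 0.0, -0.001]
contact_force: [0.1, -0.2, -1.1]
gripper_width: 8.5
```

```bash
python3 -c "
from avg import *
avg(1);snap('wrist','w13.png');
im,d,ci=snap('scene','s13.png');p=arm.read_state()['position']
u,v=proj(ci,p).round().astype(int)
cv2.imwrite('pics/s13c.png',cv2.resize(im[v-50:v+50,u-66:u+66,::-1],None,fx=6,fy=6,interpolation=cv2.INTER_CUBIC))
"
```

```text
27.3 [514.9   32.95 294.06] [ 0.1  -0.22 -1.1 ] [-0.053  0.032 -0.03 ] 8.5
```

View pics/w13.png

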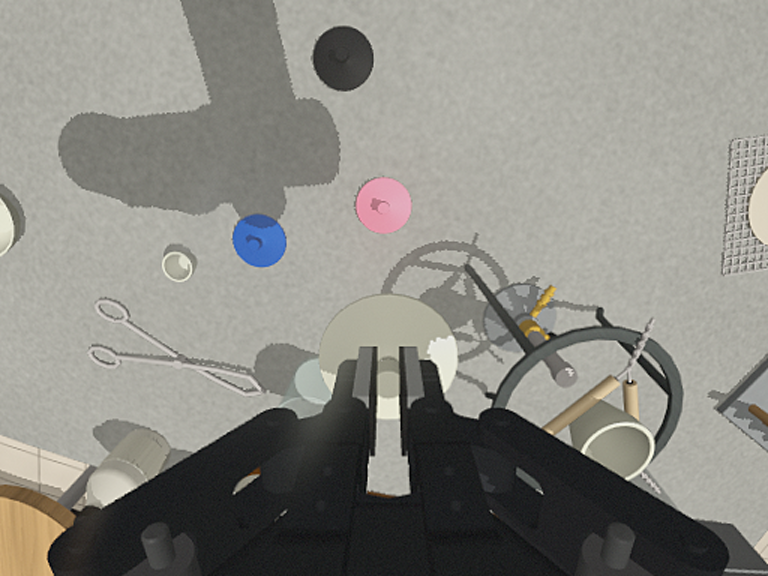

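View pics/s13c.png

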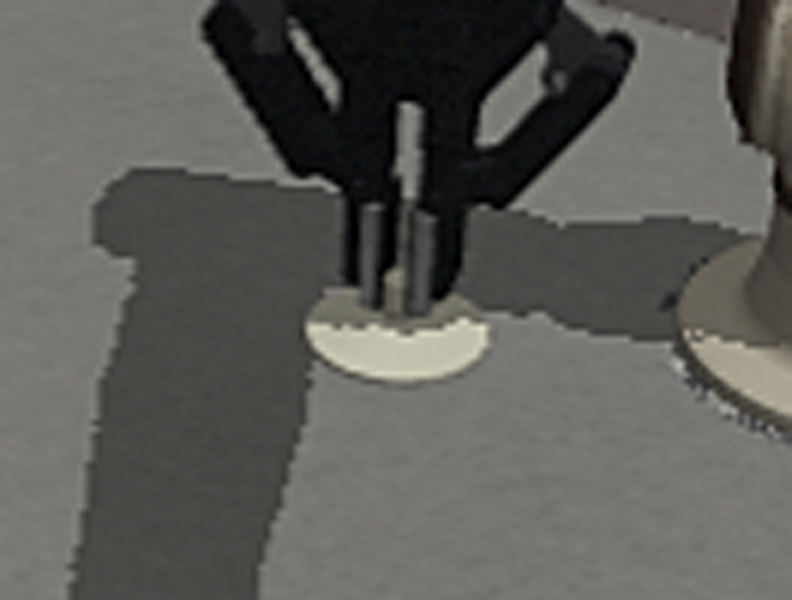

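The lid is held level. I'll measure its offset from the TCP and its tilt.

```bash
cat > hl.py <<'E'
from m import *
def held(fn,cam,pos):
    D=np.load('pics/'+fn+'.npz');ci=dict(arm.camera_info(cam));ci['R']=D['R'];ci['t']=D['t'];P=cloud(ci,D['d'])
    h=cv2.cvtColor(D['im'],cv2.COLOR_RGB2HSV).astype(int)
    r=np.hypot(P[...,0]-pos[0],P[...,1]-pos[1]);m=(r<36)&(abs(P[...,2]-pos[2]+7)<5)&(h[...,2]>70)
    Q=P[m];(a,b),R=cv2.minEnclosingCircle(Q[:,:2].astype(np.float32))
    M=np.c_[Q[:,0]-a,Q[:,1]-b,np.ones(len(Q))];co=np.linalg.lstsq(M,Q[:,2],rcond=None)[0]
    print(cam,'disc c',round(a,1),round(b,1),'d',round(2*R,1),'rel TCP',round(a-pos[0],1),round(b-pos[1],1),'tilt',np.degrees(co[:2]).round(2),'z rel',(co[2]-pos[2]).round(1),len(Q))
E
python3 -c "
from hl import *
p=arm.read_state()['position'];print(p)
held('w13','wrist',[514.9,32.95,294.06]);held('s13','scene',p)
snap('top','t13.png');held('t13','top',p)"
```

```text
[514.7407519   32.1242037  293.98711019]
wrist disc c 516.3 31.9 d 58.3 rel TCP 1.4 -1.0 tilt [0.33 0.12] z rel -7.4 3652
scene disc c 517.4 33.3 d 60.9 rel TCP 2.7 1.2 tilt [-1.36 -0.59] z rel -7.9 345
top disc c 502.7 19.0 d 40.1 rel TCP -12.0 -13.1 tilt [4.26 3.59] z rel -8.5 53
```

Request:
play_rows --motion '[0, 1.5, 5, 0, 0, 0, 0, 0, 3, 10, 0, 0, 0, 0, 0, 4.5, 15, 0, 0, 0, 0, 0, 5.9, 18.7, -1.5, 0, 0, 0, 0, 5.9, 18.7, -2.5, 0, 0, 0]'

```text
clock: 28.08
position: [574.7, 221.1, 267.6]
ee_rot: [-0.159, 0.987, -0.0, -0.001]
contact_force: [-0.4, 0.1, -0.8]
gripper_width: 8.2
```

Request:
play_rows --motion '[0, 0, 0, -1, 0, 0, 0, 0, 0, 0, -2, 0, 0, 0, 0, 0, 0, -2.5, 0, 0, 0, 0, 0, 0, -2.5, 0, 0, 0, 0, 0, 0, -2.5, 0, 0, 0]'

```text
clock: 28.7
position: [574.8, 219.9, 245.6]
ee_rot: [-0.159, 0.987, 0.0, 0.001]
contact_force: [-0.6, -0.1, 0.6]
gripper_width: 8.5
```

```bash
python3 -c "
from hl import *
from lv import overlay
from avg import avg
avg(1);p=arm.read_state()['position']
snap('wrist','w14.png');held('w14','wrist',p)
p=arm.read_state()['position'];im,d,ci=snap('scene','s14.png');held('s14','scene',p);avg(1)
u,v=proj(ci,p-[0,0,15]).round().astype(int)
cv2.imwrite('pics/s14c.png',cv2.resize(im[v-45:v+45,u-60:u+60,::-1],None,fx=6,fy=6,interpolation=cv2.INTER_CUBIC))
"
```

```text
28.7 [574.83 219.9  245.55] [-0.64 -0.1   0.56] [0.006 0.063 0.021] 8.5
wrist disc c 576.3 219.6 d 58.4 rel TCP 1.5 -0.3 tilt [0.49 0.21] z rel -7.4 3645
scene disc c 576.4 220.9 d 59.3 rel TCP 1.6 0.9 tilt [-1.35 -0.57] z rel -8.1 498
28.8 [574.81 220.05 245.49] [-0.3  -0.06  0.1 ] [ 0.038 -0.012 -0.025] 8.2
```

View pics/s14c.png

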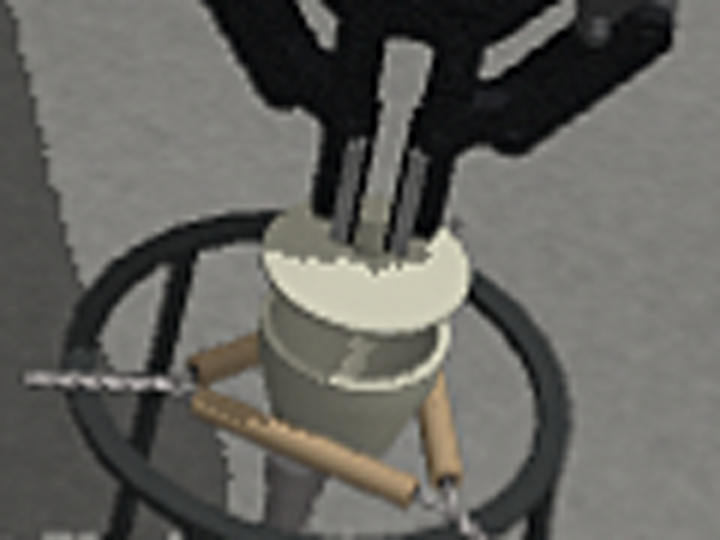

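View pics/w14.png

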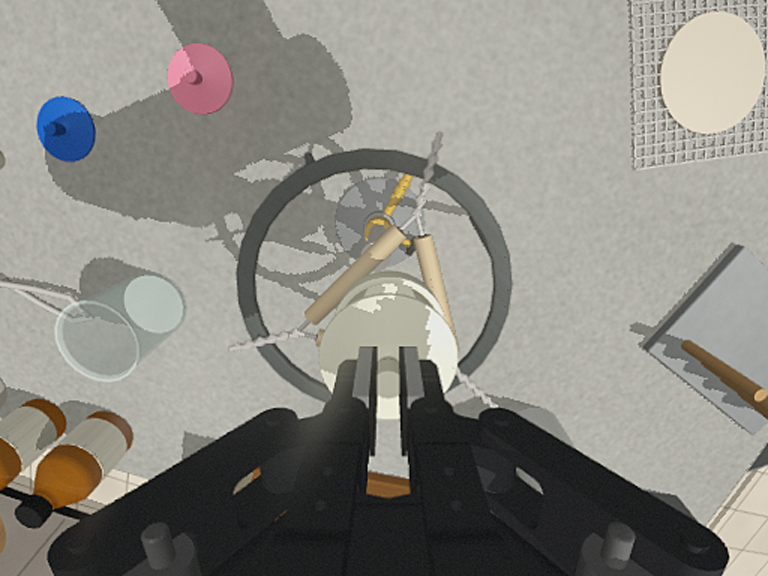

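By both cameras the lid needs to shift (−1.4,−0.7) mm. I'll correct that and come down.

Request:
play_rows --motion '[0, -0.14, -0.07, -0.3, 0, 0, 0, 0, -0.14, -0.07, -0.8, 0, 0, 0, 0, -0.14, -0.07, -1.3, 0, 0, 0, 0, -0.14, -0.07, -1.6, 0, 0, 0, 0, -0.14, -0.07, -1.6, 0, 0, 0]'

```text
clock: 29.42
position: [573.1, 219.2, 228.5]
ee_rot: [-0.159, 0.987, -0.0, -0.0]
contact_force: [0.7, 0.5, 0.1]
gripper_width: 8.6
```

Request:
play_rows --motion '[0, 0, 0, -0.05, 0, 0, 0, 0, 0, 0, -0.1, 0, 0, 0, 0, 0, 0, -0.15, 0, 0, 0, 0, 0, 0, -0.2, 0, 0, 0, 0, 0, 0, -0.2, 0, 0, 0]'

```text
clock: 30.05
position: [573.2, 219.3, 226.9]
ee_rot: [-0.159, 0.987, -0.0, -0.0]
contact_force: [0.4, -0.3, -0.1]
gripper_width: 8.2
```

```bash
python3 -c "
from hl import *
from avg import avg
avg(2);p=arm.read_state()['position']
snap('wrist','w15.png');held('w15','wrist',p)
"
```

```text
30.1 [573.2  219.31 226.9 ] [-0.43 -0.02  0.18] [-0.008  0.023 -0.043] 8.2
wrist disc c 574.8 218.8 d 58.3 rel TCP 1.6 -0.5 tilt [0.47 0.23] z rel -7.3 3645
```

Request:
play_rows --motion '[0, 0, 0.03, -0.07, 0, 0, 0, 0, 0, 0.03, -0.13, 0, 0, 0, 0, 0, 0.03, -0.17, 0, 0, 0, 0, 0, 0.03, -0.2, 0, 0, 0, 0, 0, 0.03, -0.2, 0, 0, 0]'

```text
clock: 30.78
position: [573.2, 219.6, 224.9]
ee_rot: [-0.159, 0.987, 0.0, 0.0]
contact_force: [0.5, -0.1, -0.6]
gripper_width: 8.2
```

```bash
python3 -c "
from avg import avg
avg(2)
"
```

```text
30.825 [573.21 219.62 224.91] [ 0.18 -0.17 -0.66] [-0.007  0.001  0.018] 8.3
```

Request:
play_rows --motion '[0, 0, 0, -0.05, 0, 0, 0, 0, 0, 0, -0.1, 0, 0, 0, 0, 0, 0, -0.1, 0, 0, 0]'

```text
clock: 31.2
position: [573.2, 219.6, 223.8]
ee_rot: [-0.159, 0.987, -0.0, -0.0]
contact_force: [0.2, -0.0, -1.1]
gripper_width: 8.4
```

```bash
python3 -c "
from avg import avg
avg(2)
"
```

```text
31.25 [573.18 219.6  223.86] [-0.04 -0.04 -1.  ] [-0.022 -0.001  0.014] 8.5
```

Request:
play_rows --motion '[0, 0, 0, -0.04, 0, 0, 0, 0, 0, 0, -0.08, 0, 0, 0, 0, 0, 0, -0.08, 0, 0, 0]'

```text
clock: 31.62
position: [573.2, 219.6, 223.1]
ee_rot: [-0.159, 0.987, -0.0, -0.0]
contact_force: [-0.1, 0.5, 0.1]
gripper_width: 8.3
```

```bash
python3 -c "
from avg import avg
avg(2)
"
```

```text
31.675 [573.2  219.59 223.09] [-0.06  0.24 -0.06] [-0.041 -0.006  0.009] 8.2
```

Request:
play_rows --motion '[0, 0, 0, -0.04, 0, 0, 0, 0, 0, 0, -0.07, 0, 0, 0, 0, 0, 0, -0.07, 0, 0, 0]'

```text
clock: 32.05
position: [573.4, 219.7, 222.8]
ee_rot: [-0.159, 0.987, 0.0, 0.0]
contact_force: [-0.0, -1.1, 1.6]
gripper_width: 8.5
```

```bash
python3 -c "
from avg import avg
avg(2)
"
```

```text
32.1 [573.36 219.72 222.76] [ 0.02 -0.31  1.86] [ 0.067  0.051 -0.067] 8.3
```

Contact at about 2 N with no side force. I'll release gently.

Request:
play_rows --motion '[8, 0, 0, 0, 0, 0, 0, 14, 0, 0, 0, 0, 0, 0, 20, 0, 0, 0, 0, 0, 0, 28, 0, 0, 0, 0, 0, 0, 35, 0, 0, 0, 0, 0, 0]'

```text
clock: 32.72
position: [573.2, 219.6, 222.2]
ee_rot: [-0.159, 0.987, -0.0, -0.0]
contact_force: [-0.1, 0.5, -0.1]
gripper_width: 29.8
```

Request:
play_rows --motion '[38, 0, 0, 0, 0, 0, 0, 38, 0, 0, 1, 0, 0, 0, 38, 0, 0, 3, 0, 0, 0, 38, 1.5, 0.5, 6, 0, 0, 0, 38, 4, 1.5, 8, 0, 0, 0]'

```text
clock: 33.35
position: [613.8, 234.7, 305.9]
ee_rot: [-0.159, 0.987, 0.001, 0.002]
contact_force: [0.2, 0.6, -0.5]
gripper_width: 32.0
```

Request:
play_rows --motion '[38, 0, 0, 0, 0, 0, 0, 38, 0, 0, 0, 0, 0, 0, 38, 0, 0, 0, 0, 0, 0]'

```text
clock: 33.72
position: [612.4, 234.3, 301.8]
ee_rot: [-0.159, 0.987, -0.0, -0.001]
contact_force: [0.2, -0.5, -1.2]
gripper_width: 32.6
```

```bash
cat > fin.py <<'E'
from hl import *
from avg import avg
def fin(k):
    avg(1)
    for cam in ('wrist','scene','top'):
        fn=f'{cam[0]}{k}';im,d,ci=snap(cam,fn+'.png');held(fn,cam,[574.9,219.4,222])
        tubes(cam,fn)
        if cam!='top':
            u,v=proj(ci,[575,219.5,205]).round().astype(int)
            cv2.imwrite(f'pics/{fn}c.png',cv2.resize(im[v-50:v+50,u-66:u+66,::-1],None,fx=6,fy=6,interpolation=cv2.INTER_CUBIC))
E
python3 -c "
from fin import *
fin(16)"
```

```text
33.725 [612.38 234.26 301.79] [ 0.22 -0.48 -1.22] [-0.039 -0.026  0.038] 32.6
wrist disc c 575.0 219.4 d 58.2 rel TCP 0.1 -0.0 tilt [-0.23  0.28] z rel -6.3 3412
wrist 484 meanpix [559.6 196.5] dir 152.4 len 79.4 wid 9.1 depth mean [559.5 196.6 186.3]
wrist 258 meanpix [541.7 230.1] dir -138.9 len 27.4 wid 8.5 depth mean [541.6 230.  186.4]
wrist 138 meanpix [581.3 256.7] dir -161.1 len 21.0 wid 7.6 depth mean [581.  256.3 186.5]
wrist 95 meanpix [602.8 192. ] dir 63.3 len 11.9 wid 8.1 depth mean [602.3 192.2 186.6]
wrist 79 meanpix [599.7 250.7] dir 130.7 len 11.5 wid 7.6 depth mean [599.2 250.3 186.5]
scene disc c 575.2 220.2 d 60.1 rel TCP 0.3 0.8 tilt [-0.97 -0.26] z rel -7.5 578
scene 42 meanpix [582.2 186.6] dir 157.0 len 21.8 wid 9.0 depth mean [583.3 187.  185.6]
scene 75 meanpix [573.7 251.6] dir -150.3 len 38.6 wid 8.7 depth mean [574.6 251.9 185.4]
scene 184 meanpix [601.4 224.3] dir 91.7 len 67.6 wid 11.4 depth mean [601.7 224.4 184.8]
centre [573.9 220.   27.6] (r expect 26.35)
top disc c 575.4 219.0 d 58.8 rel TCP 0.5 -0.4 tilt [-0.08 -0.1 ] z rel -7.9 491
top 95 meanpix [562.3 195.6] dir 153.9 len 64.6 wid 7.6 depth mean [562.2 195.5 185.1]
top 35 meanpix [542.4 229.5] dir -140.0 len 23.7 wid 7.8 depth mean [542.3 229.2 185.5]
```

View pics/s16c.png

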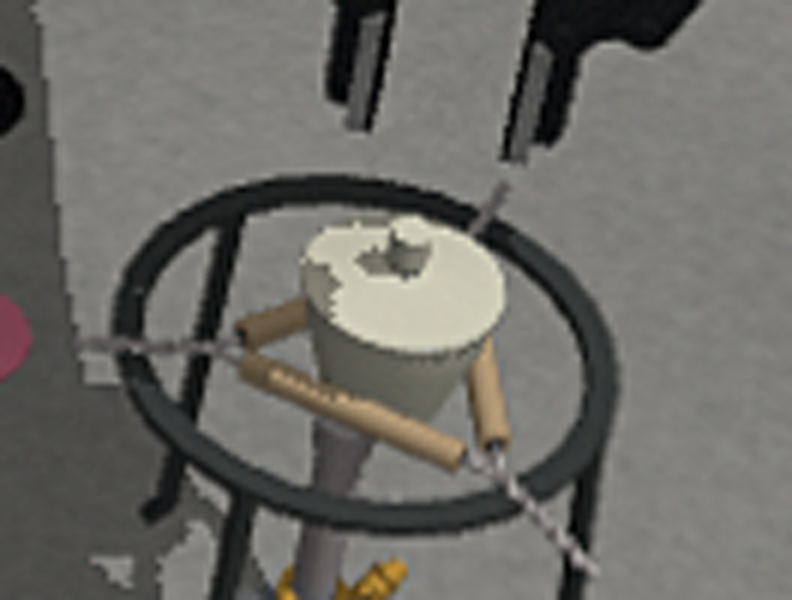

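View pics/w16c.png

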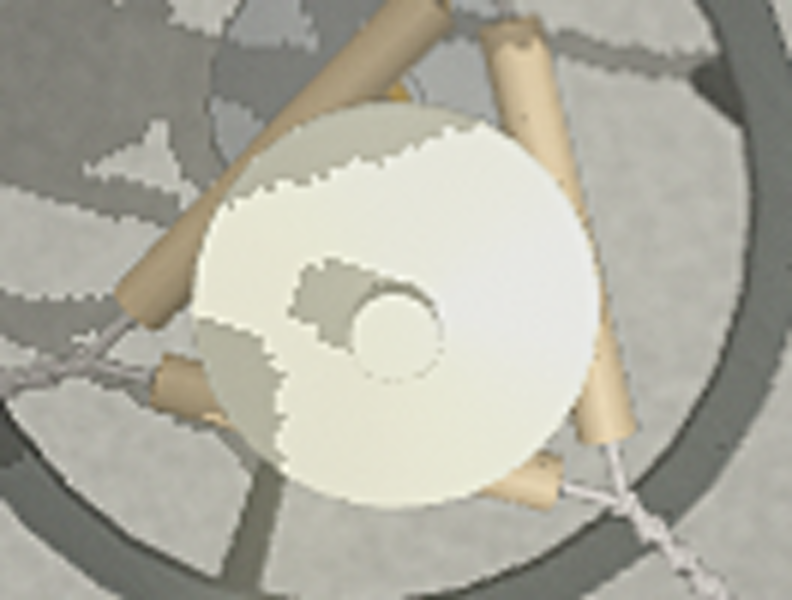

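```bash
python3 -c "
from bench import arm
print(arm.job_done())"
```

```text
the job is handed in; nothing more can be done
None
```

The larger crucible is bedded in the clay triangle with its white lid on, and I handed the job in at about 34 s of the 72 s allowed.

- **Crucible:** I lowered it into the triangle and followed the side forces until it sat down. Letting go left it tilted by about 4.3°. I levelled it with two presses on the high side of the rim, the harder one 5.4 N. After that all three cameras showed a tilt of about 0.5°, though one repeat wrist picture read just under 1°. The rim was centred at (574.9, 219.4), and the triangle centre measured earlier was (574.5, 219.3). The tubes did not appear to have moved.
- **Lid:** I set it down with about 2 N of contact and released it. At the end it was centred on the rim within about 1 mm. The wrist and top cameras showed a tilt under 0.4°; the scene camera showed 1°.
- **Other things:** The gripper was clear of the crucible and lid when I handed in. I did not touch anything else on the bench, but I did not re-measure those items at the end.

**One disagreement:** after correcting for camera bias, the rim and lid read about 1–2 mm lower than the nominal home height. I put this down to measurement error and a crucible that is fully down. No camera could confirm directly that it touches all three tubes.

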